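# Weigh out a charge of milling balls from the tipping hopper

## Robot

A 6-joint arm with a two-finger parallel gripper is mounted at the origin on the work surface. World frame = base frame: x ahead of the robot, y to its left, z up, the work surface at z = 0. Lengths are in m, angles in rad, forces in N, time in s.
With the tool pointing down it reaches from about 0.35 to 0.85 m from the base axis. Payload 8.1 kg.
Tool frame: the origin (TCP) lies on the centre line of the jaws, within the pads' length; the fingertips stand 8 mm ahead of it and the grasp point (between the pads) lies 11 mm behind it; z points along the fingers, y is the line along which they close (so a half turn about z gives the same grasp; the last joint's range is limited). The gripper opens to 93 mm and grips with 3 to 60 N. Pads are 15 mm wide; open, the fingers measure 128 mm over their backs; the gripper's body (75 mm by 188 mm) begins 65 mm behind the grasp point.
Start: joints at [-0.085, 0.13, 1.488, -0, 1.523, -0.085], TCP at [0.6, 0, 0.191] pointing down, gripper open.
Joint ranges: [-2.96, 2.96], [-0.89, 2.26], [0.02, 2.5], [-1.34, 4.48], [0, 2.73], [-2.66, 2.66]. Speed limits (rad/s): [2.39, 2.39, 2.79, 3.14, 3.14, 3.14].

## Interface

Orientations are given as a unit quaternion [x, y, z, w].
In Python, from plant import manip gives the robot as it stands. The module is installed in compiled form; this text tells all that it offers.
- The arm moves only by the tool move_arm, never from a script. Its arguments are lists of equal length, an entry for each row: "translation": the shift along the tool's x, y, z in cm, a list of three; "angular": the turn, a rotation vector about the tool's x, y, z in degrees, a list of three; "fingers": the finger opening in cm, from 0 to 9.3. A call has 1 to 5 rows; each row is the pose to reach, as a shift and turn from the pose commanded when the call began, along the tool's axes at that moment; what a row does not reach only later rows make up. A row lasts 1/10 s, in which the tool goes at most 50 mm and 8.59 degrees, less where a joint would pass 70% of its speed; a pose out of reach is approached as far as the arm can. A call with a gripper value outside its range is refused whole. The fingers move at their own pace and stop on an object; the grip force is fixed at half the most. Time passes only in rows, so rows that repeat a pose let the fingers close. It gives the time, the measured TCP pose, the force, the opening and the grip force at its end, in the units of the state.
- manip.sense(): the state, without advancing time (a new reading comes with each control period).
- manip.grab_frame(name): name is "scene" or "side" or "wrist"; returns the picture (400x640x3 uint8, red, green, blue); there is no depth.
- manip.camera_info(name): a dict with "camera_matrix" (3x3 intrinsics, pixels), "eye" and "attitude" of the camera in the world. Camera axes: x right, y down, z forward; pixel columns grow to the right and rows downward; lengths in m; the calibration is good to about 2 mm. A picture is of the moment at which its call begins: read the wrist's pose just before it. camera_info takes no time and is no camera call; for the wrist camera it gives the pose at the moment of the call.
- manip.hand_in(): hands the job in; it is judged then, once.
The state is a dict: "t": time; "joint_pos": joint angles; "qvel": joint speeds; "joint_efforts": joint torques, N m; "eef_pos": TCP position; "orientation": TCP orientation; "ft_force": force on the tool from outside, world axes, zero at the start; "torque": the same for the moment, N m; "gripper_width": finger opening in m; "grasp_force": force on a finger pad.
Only numpy, scipy, OpenCV 4.12 (cv2) and the standard library are available. Lean on these libraries where they do the work, as an engineer would, in place of code of your own. Each camera call takes 0.05 s, during which the arm holds its last target. There are 200 camera calls.

## Task

Weigh out a charge of milling balls: swing the toggle clamp open, then tip the hopper slowly by its lever so that balls roll into the hanging scale pan, and stop as soon as the pan has come down onto its stop ring; at least two balls must be left in the hopper. Put the hopper back down on its rest and throw the clamp over again so that it is locked. Let no ball fall beside the pan, do not touch the scale, and leave the things standing around where they are.

Things in the scene. Friction and masses are not known exactly. Their poses are not given: they have to be found in the camera images.
- stand: hopper stand, fixed: grey base plate 150 x 224 x 8 mm, two upright cheeks with the hopper's axle, behind them an aluminium post 40 x 110 mm, 110 mm high, with the toggle clamp on top. Origin: on the bench under the middle of the axle. Its +y is the pouring direction (to the scale); post and clamp are on its -y side, the hopper's lever on its -x side.
- trunnion (a point): middle of the hopper's axle, 135 mm above the bench. The axle runs along the stand's x; hopper, lever and clamp all turn in planes square to it.
- hopper (a joint): tilt of the hopper about its axle, rad: 0 at rest on the post, grows tipping to the scale, stop at 1.2. A narrow round-bottomed open bucket with nine balls in it. 2 to 4 N at the lever; let go below 0.4 it sinks back to rest, further over it stays put. Nothing rolls out below 0.4; then balls come in ones to threes every 0.01 to 0.1 rad; all are out by 0.95. Tipped back, the rest stay in.
- lever_grip (a point): middle of the hopper lever's grip, a black level bar 14 mm thick, 74 mm long along the stand's x, free all round. At rest it is 80 mm to the -x side, 77 mm to the -y side and 92 mm above the trunnion. It turns with the hopper on a circle of 120 mm radius about the axle, up and towards +y as the hopper tips.
- hopper_in (a point): centre of the circle of the hopper's round bottom (65 mm radius); a ball in the hopper has its centre within 62 mm of it
- clamp_arm (a joint): angle of the toggle clamp's arm, rad: about 0 = shut, its rubber tip holding the lug at the hopper's back down on the pad, so that the hopper cannot tip; 1.25 = fully open, arm up, clear of the lug from about 1.1. Over-centre: it stays shut, and stays open, by itself.
- clamp_grip (a point): grip point of the clamp's black handle (round, 16 mm thick), 15 mm from its end. Shut: handle upright. Pulled back (stand's -y) and down it opens. Path, mm (stand y, height) from clamp_pivot: (14, 99) shut, (-15, 96), (-43, 87), (-67, 71), (-86, 49), (-91, 39) fully open, leaning 76 degrees. Some 2 N over dead centre in the first 15 mm, under 1 N after; it shuts the same way back to its stop.
- clamp_pivot (a point): pivot of the clamp's arm, fixed on the stand: in the stand's middle plane, 178 mm behind the axle (-y), 140 mm above the bench
- scale: the scale, fixed: dark base plate 200 x 106 mm, on its far (+y) side a 12 mm rod 484 mm high, a cross arm on top from which a tubular spring balance and the pan hang, and low on the rod a 90 mm steel ring, the stop. Origin: on the bench under the middle of the pan, 74 mm in front (+y) of the axle.
- pan (a joint): how far the hanging pan has sunk, m: 0 empty, 0.022 resting on the stop ring. After the first ball each one lowers it about 7 mm. The empty pan's weight varies, so four or five balls are needed. It settles within 0.4 s.
- pan_in (a point): middle of the pan's floor. A round steel dish 124 mm across, 27 mm deep, hung in a wire bow with wires at its +x and -x rim; rim 93 mm above the bench when empty. A ball in the pan has its centre within 62 mm of this point.
- ball0: a polished steel milling ball, 20 mm, 33 g; origin at its centre
- ball1: a polished steel milling ball, 20 mm, 33 g; origin at its centre
- ball2: a polished steel milling ball, 20 mm, 33 g; origin at its centre
- ball3: a polished steel milling ball, 20 mm, 33 g; origin at its centre
- ball4: a polished steel milling ball, 20 mm, 33 g; origin at its centre
- ball5: a polished steel milling ball, 20 mm, 33 g; origin at its centre
- ball6: a polished steel milling ball, 20 mm, 33 g; origin at its centre
- ball7: a polished steel milling ball, 20 mm, 33 g; origin at its centre
- ball8: a polished steel milling ball, 20 mm, 33 g; origin at its centre
- beaker: bystander: glass beaker, 68 mm across, 95 mm high, loose; origin under its middle
- wash_bottle: bystander: white plastic bottle, 60 mm across, 165 mm high, loose; origin under its middle

How it is judged:
By the outcome, as a careful person would: the job done as asked, in the order asked, and still so for the second after the job is handed in, with the robot touching nothing.
It also fails if it takes over 72 s, if anything falls off the work surface, if the arm or the gripper's body presses on something with over 40 N, if the wrist force passes 120 N, or if a joint passes its speed limit or range.

## Working session

There is one attempt and no reset: what is moved stays moved. The work goes in short steps, Python scripts to look and compute and a tool call to move; the robot and the scene stay as the last step left them, time stands still between calls to the robot, and variables do not carry over. Pictures are saved under pics/ and viewed, at most 10 in all, crops included, and the job is handed in when it is done.

Besides the shell and the picture viewer there is one more tool, called after "Call:" by a JSON object that holds its "fn" and its "kwargs". move_arm: Moves the arm, as the interface text tells. Its arguments: {"type":"object","properties":{"translation":{"type":"array"},"angular":{"type":"array"},"fingers":{"type":"array"}},"required":["translation","angular","fingers"]}

```bash
mkdir -p pics
cat > h.py <<'E'
import numpy as np, cv2
from plant import manip
from scipy.spatial.transform import Rotation as R
def cam(n):
    c=manip.camera_info(n); K=np.array(c["camera_matrix"]); a=np.array(c["attitude"])
    M=a if a.shape==(3,3) else R.from_quat(a).as_matrix()
    return K,np.array(c["eye"]),M
def ray(n,u,v):
    K,e,M=cam(n); d=M@np.linalg.solve(K,[u,v,1.]); return e,d
def onz(n,u,v,z):
    e,d=ray(n,u,v); return e+d*(z-e[2])/d[2]
def proj(n,p):
    K,e,M=cam(n); q=K@(M.T@(np.array(p)-e)); return q[:2]/q[2]
def tri(l):
    A=np.zeros((3,3));b=np.zeros(3)
    for n,u,v in l:
        e,d=ray(n,u,v); d=d/np.linalg.norm(d); P=np.eye(3)-np.outer(d,d); A+=P;b+=P@e
    return np.linalg.solve(A,b)
def save(n,f):
    im=manip.grab_frame(n); cv2.imwrite('pics/'+f,im[:,:,::-1]); return im
E
python3 - <<'E'
from h import *
print(manip.sense()); 
for n in("scene","side"): save(n,n+'0.png'); print(manip.camera_info(n))
E
```

```text
{'t': 0.0, 'joint_pos': array([-8.53707123e-02,  1.31173539e-01,  1.48925054e+00, -6.51011216e-06,
        1.52297701e+00, -8.54285999e-02]), 'qvel': array([-0.00137141, -0.00040356,  0.00033559,  0.00051112, -0.0003222 ,
        0.00134294]), 'joint_efforts': array([-1.61290725e-03, -5.59853125e+01, -4.91755986e+01,  7.67333270e-02,
        3.59135563e-02, -2.97389461e-04]), 'eef_pos': array([5.99398962e-01, 8.87099178e-05, 1.90395867e-01]), 'orientation': array([ 7.07085913e-01,  7.07127070e-01, -5.84999557e-04, -6.89491310e-04]), 'ft_force': array([0.15568927, 0.47363754, 0.43331413]), 'torque': array([-0.03002867, -0.00116458, -0.03604044]), 'grasp_force': 0.0, 'gripper_width': 0.09306957177052794}
{'camera_matrix': array([[387.76962375,   0.        , 316.91133932],
       [  0.        , 387.76962375, 197.55988751],
       [  0.        ,   0.        ,   1.        ]]), 'eye': array([0.89126351, 0.50259152, 0.96957936]), 'attitude': array([ 0.2973136 ,  0.8986599 , -0.30484931, -0.10527066])}
{'camera_matrix': array([[432.28445427,   0.        , 324.90838999],
       [  0.        , 432.28445427, 197.69625085],
       [  0.        ,   0.        ,   1.        ]]), 'eye': array([ 0.11211638, -0.83189349,  0.68551475]), 'attitude': array([ 0.84156989, -0.20735682,  0.11652049, -0.48496004])}
```

View pics/scene0.png

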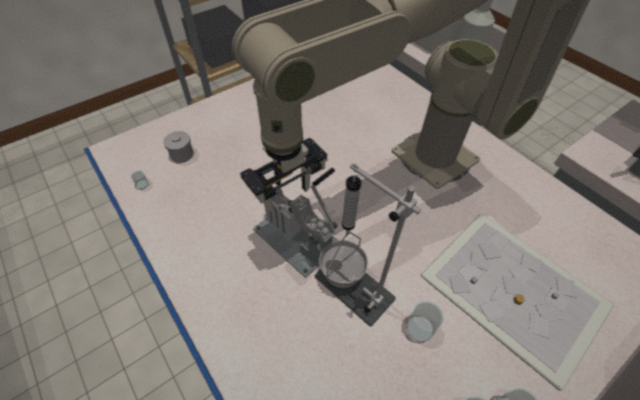

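View pics/side0.png

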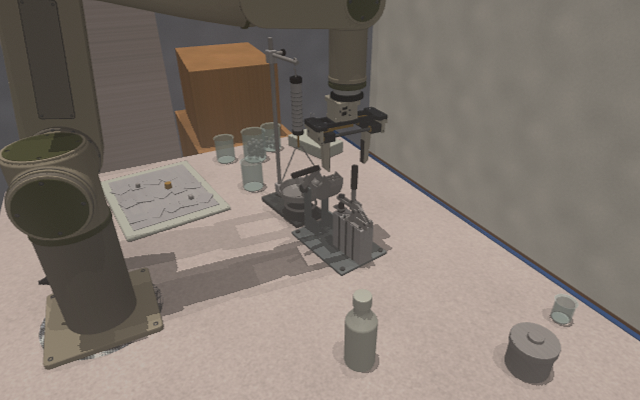

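The scene view shows the stand around (290,245) and the pan at (345,262). In the side view the clamp handle is at (355,178), the black lever grip at (307,172) and the post near (350,235). I'll enlarge both views to measure.

Run:
```python
import cv2,numpy as np
a=cv2.imread('pics/side0.png')[150:280,250:400]; b=cv2.imread('pics/scene0.png')[160:330,240:410]
f=lambda a,s:cv2.convertScaleAbs(cv2.resize(a,None,fx=s,fy=s,interpolation=cv2.INTER_CUBIC),alpha=1.6,beta=10)
cv2.imwrite('pics/c1.png',f(a,4.5)); cv2.imwrite('pics/c2.png',f(b,3.5))
```

```text
(no output)
```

View pics/c1.png

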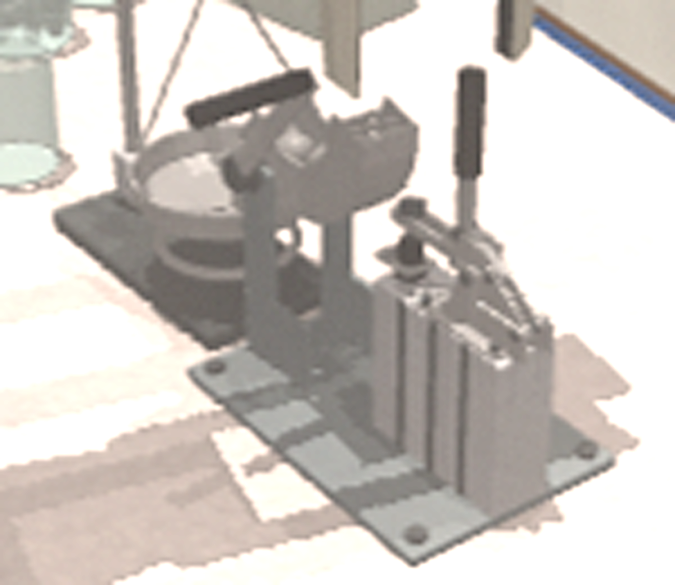

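View pics/c2.png

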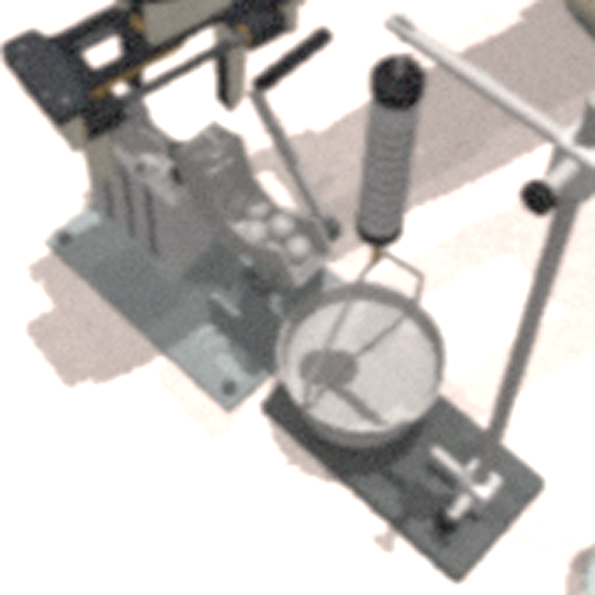

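c1 shows the plate corners at (190,370), (412,557) and (612,460), lever grip ends at (190,112) and (312,82), and the handle top at (471,70). c2 shows the plate corners at (48,240) and (228,408), grip ends at (258,85) and (328,35), and the pan centre at about (362,365). The balls sit at (270,230).

```bash
cat >> h.py <<'E'
S=lambda u,v:("side",250+u/4.5,150+v/4.5)
C=lambda u,v:("scene",240+u/3.5,160+v/3.5)
E
python3 - <<'E'
from h import *
np.set_printoptions(precision=4,suppress=True)
c=[onz(*S(190,371),.008),onz(*S(413,557),.008),onz(*S(612,459),.008),onz(*C(48,240),.008),onz(*C(228,406),.008)]
print(np.array(c)); print([np.linalg.norm(c[i]-c[j]) for i,j in((0,1),(1,2),(3,4),(2,3),(0,4))])
g1=tri([S(192,112),C(328,35)]);g2=tri([S(312,82),C(258,85)]);print("grip",g1,g2,(g1+g2)/2,np.linalg.norm(g1-g2))
d=c[0]-c[1];y=d/np.linalg.norm(d);d2=c[4]-c[3];y2=d2/np.linalg.norm(d2)
print(np.degrees(np.arctan2(y[1],y[0])),np.degrees(np.arctan2(y2[1],y2[0])))
x=(c[2]-c[1]);print(np.degrees(np.arctan2(x[1],x[0]))+90)
for u,v in((471,70),):
  print("handle top in plane")
  e,dd=ray(*S(u,v)); 
  for h in(.23,.24,.25,.26): print(h,e+dd*(h-e[2])/dd[2])
e,dd=ray(*S(467,178))
print("pan",onz(*C(361,345),.093))
E
```

```text
[[ 0.481   0.0775  0.008 ]
 [ 0.5159 -0.1368  0.008 ]
 [ 0.658  -0.1155  0.008 ]
 [ 0.6602 -0.1048  0.008 ]
 [ 0.6276  0.1093  0.008 ]]
[np.float64(0.21711649436362743), np.float64(0.14364026657902632), np.float64(0.21651810289071122), np.float64(0.010938827570998089), np.float64(0.15003877163812518)]
grip [0.4569 0.0006 0.226 ] [0.5273 0.0064 0.2245] [0.4921 0.0035 0.2253] 0.07067181680569624
99.26313809564564 98.65912970626852
98.53328842810335
handle top in plane
0.23 [ 0.6064 -0.033   0.23  ]
0.24 [ 0.5955 -0.0505  0.24  ]
0.25 [ 0.5847 -0.0681  0.25  ]
0.26 [ 0.5738 -0.0856  0.26  ]
pan [0.5449 0.1623 0.093 ]
```

```bash
cat >> h.py <<'E'
PHI=np.radians(8.9); O=np.array([.556,.091,0.])
RS=R.from_euler('z',PHI); 
def st(x,y,z): return O+RS.apply([x,y,z])
def tost(p): return RS.inv().apply(np.array(p)-O)
RC=RS*R.from_matrix(np.array([[0,1,0],[1,0,0],[0,0,-1.]]).T)   # tool x=ey,y=ex,z=down
def plan(p,r,p0=None,r0=None):
    s=manip.sense(); p0=s['eef_pos'] if p0 is None else p0; r0=R.from_quat(s['orientation']) if r0 is None else r0
    t=r0.inv().apply(np.array(p)-p0)*100; w=np.degrees((r0.inv()*r).as_rotvec())
    print("move cm",np.round(t,2),"deg",np.round(w,1))
E
python3 - <<'E'
from h import *
np.set_printoptions(precision=4,suppress=True)
p0=np.array([.6,0,.191]);r0=R.from_matrix(np.array([[0,1,0],[1,0,0],[0,0,-1.]]).T)
up=[.6,0,.31]; plan(up,r0,p0,r0); plan([*st(0,-.164,0)[:2],.30],RC,up,r0)
print(st(0,-.178,.14),"bottle",onz("side",360,362,0),"beaker",onz("scene",421,335,0), onz("side",254,187,0),"rod base",tost(onz(*C(495,440),.008)),tost(onz(*C(361,345),.093)))
E
```

```text
move cm [  0.    0.  -11.9] deg [0. 0. 0.]
move cm [-7.1  -1.86  1.  ] deg [ 0.   0.  -8.9]
[ 0.5835 -0.0849  0.14  ] bottle [ 0.425  -0.3687  0.    ] beaker [0.4877 0.4074 0.    ] [0.4798 0.3881 0.    ] rod base [-0.0493  0.1721  0.008 ] [0.0001 0.0721 0.093 ]
```

Call:
{"fn": "move_arm", "kwargs": {"translation": [[0, 0, -4], [0, 0, -8], [0, 0, -12]], "angular": [[0, 0, 0], [0, 0, 0], [0, 0, 0]], "fingers": [9.3, 9.3, 9.3]}}

```text
t: 0.4
eef_pos: [0.5994, 0.0001, 0.3119]
orientation: [0.707, 0.707, -0.001, -0.001]
ft_force: [-0.1, 0.5, 0.6]
gripper_width: 0.093
grasp_force: 0.0
```

Call:
{"fn": "move_arm", "kwargs": {"translation": [[-3.5, -0.9, 0.3], [-7.1, -1.9, 0.8], [-7.1, -1.9, 0.8]], "angular": [[0, 0, -4.5], [0, 0, -8.9], [0, 0, -8.9]], "fingers": [9.3, 9.3, 9.3]}}

```text
t: 0.7
eef_pos: [0.5798, -0.0746, 0.3026]
orientation: [0.65, 0.76, -0.001, -0.0]
ft_force: [-0.0, 0.1, -0.7]
gripper_width: 0.0932
grasp_force: 0.0
```

Run:
```python
from h import *
np.set_printoptions(precision=4,suppress=True)
s=manip.sense();print(s['eef_pos'],s['orientation'])
im=save("wrist","w1.png"); print(manip.camera_info("wrist"))
for z in(.239,.254): print(z,proj("wrist",st(0,-.164,z)))
print(proj("wrist",st(-.08,-.077,.227)))
```

```text
[ 0.5798 -0.0746  0.3026] [ 0.6505  0.7595 -0.001  -0.0002]
{'camera_matrix': array([[355.5894,   0.    , 318.4512],
       [  0.    , 355.5894, 203.1588],
       [  0.    ,   0.    ,   1.    ]]), 'eye': array([ 0.5684, -0.0002,  0.4959]), 'attitude': array([0.9882, 0.0761, 0.0095, 0.1325])}
0.239 [321.5792 205.6018]
0.254 [321.7311 211.3067]
[210.2296  84.6918]
```

View pics/w1.png

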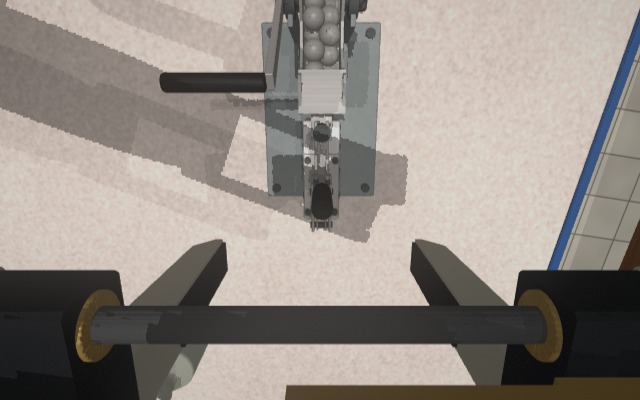

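The wrist view has the handle's top at (322,208), predicted (322,211), and the lever grip's middle at (213,82), predicted (210,85). The model agrees to about 2 mm. Next I plan the grasp and opening path.

```bash
cat >> h.py <<'E'
def clampose(b,k=.65,off=0):   # b deg opened
    a=np.radians(8.05-b); g=st(0,-.178+.1*np.sin(a)+.0,.140+.1*np.cos(a))
    r=RC*R.from_euler('y',k*b,degrees=True)
    return g+r.apply([0,0,.011+off]),r
def rows(poses,p0,r0,n=5):
    for i in range(0,len(poses),n):
        T=[];W=[]
        for p,r in poses[i:i+n]:
            T.append([round(float(v),2) for v in r0.inv().apply(p-p0)*100]); W.append([round(float(v),1) for v in np.degrees((r0.inv()*r).as_rotvec())])
        print(T,W); p0,r0=poses[min(i+n,len(poses))-1]
E
python3 - <<'E'
from h import *
p,r=clampose(0); plan(p,r)
rows([clampose(b) for b in range(5,76,5)],p,r)
E
```

```text
move cm [0.15 0.15 7.46] deg [-0.1 -0.  -0.2]
[[-0.81, -0.0, -0.09], [-1.62, 0.0, -0.1], [-2.42, 0.0, -0.04], [-3.22, 0.0, 0.09], [-4.01, 0.0, 0.29]] [[0.0, 3.2, 0.0], [0.0, 6.5, 0.0], [0.0, 9.8, 0.0], [0.0, 13.0, 0.0], [0.0, 16.3, 0.0]]
[[-0.81, -0.0, 0.05], [-1.61, -0.0, 0.17], [-2.4, 0.0, 0.36], [-3.17, 0.0, 0.62], [-3.91, 0.0, 0.94]] [[0.0, 3.2, -0.0], [-0.0, 6.5, 0.0], [0.0, 9.8, 0.0], [-0.0, 13.0, 0.0], [-0.0, 16.2, 0.0]]
[[-0.79, -0.0, 0.18], [-1.56, 0.0, 0.43], [-2.31, 0.0, 0.75], [-3.03, -0.0, 1.13], [-3.71, 0.0, 1.57]] [[0.0, 3.3, 0.0], [0.0, 6.5, 0.0], [0.0, 9.7, 0.0], [0.0, 13.0, -0.0], [0.0, 16.2, -0.0]]
```

Call:
{"fn": "move_arm", "kwargs": {"translation": [[0.1, 0.1, 3.5], [0.1, 0.1, 7.4], [0.1, 0.1, 7.4], [0.1, 0.1, 7.4], [0.1, 0.1, 7.4]], "angular": [[0, 0, 0], [0, 0, 0], [0, 0, 0], [0, 0, 0], [0, 0, 0]], "fingers": [9.3, 5, 3, 2, 1]}}

```text
t: 1.25
eef_pos: [0.5831, -0.0696, 0.2321]
orientation: [0.65, 0.76, 0.001, 0.001]
ft_force: [0.4, -0.5, 0.9]
gripper_width: 0.0654
grasp_force: 0.0
```

Call:
{"fn": "move_arm", "kwargs": {"translation": [[0, 0, 0], [0, 0, 0], [0, 0, 0], [0, 0, 0], [0, 0, 0]], "angular": [[0, 0, 0], [0, 0, 0], [0, 0, 0], [0, 0, 0], [0, 0, 0]], "fingers": [1, 1, 1, 1, 1]}}

```text
t: 1.75
eef_pos: [0.5819, -0.0699, 0.2296]
orientation: [0.65, 0.76, 0.0, 0.0]
ft_force: [-0.9, -0.0, 1.3]
gripper_width: 0.0257
grasp_force: 0.0
```

Call:
{"fn": "move_arm", "kwargs": {"translation": [[0, 0, 0], [0, 0, 0], [0, 0, 0], [0, 0, 0]], "angular": [[0, 0, 0], [0, 0, 0], [0, 0, 0], [0, 0, 0]], "fingers": [1, 1, 1, 1]}}

```text
t: 2.15
eef_pos: [0.5818, -0.0699, 0.2293]
orientation: [0.65, 0.76, -0.0, -0.0]
ft_force: [-0.3, 0.7, 0.6]
gripper_width: 0.0099
grasp_force: 0.0
```

Run:
```python
from h import *
s=manip.sense();print(s['gripper_width'],s['grasp_force'],s['eef_pos'])
im=save("side","s2.png")[120:260,270:420]; jm=save("scene","s2c.png")[110:280,230:400]
f=lambda a,s:cv2.convertScaleAbs(cv2.resize(a,None,fx=s,fy=s,interpolation=cv2.INTER_CUBIC),alpha=1.6,beta=10)
a=cv2.resize(f(im,3),(400,373));b=cv2.resize(f(jm,3),(373,373))
cv2.imwrite('pics/c3.png',np.hstack([a,b])[:,:,::-1])
```

```text
0.009875562274272841 0.0 [ 0.58179855 -0.06985552  0.22934843]
```

View pics/c3.png

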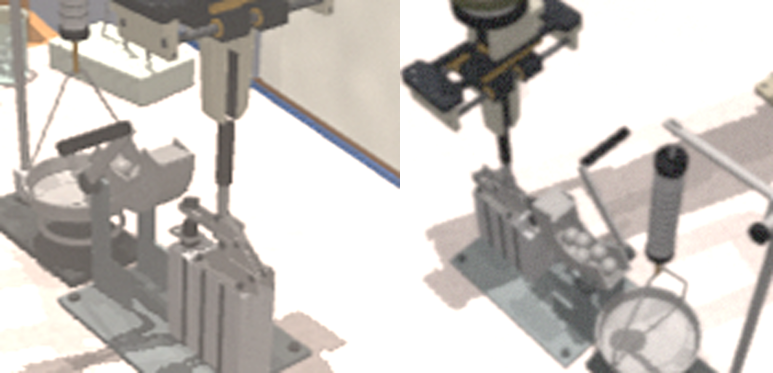

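Run:
```python
from h import *
np.set_printoptions(precision=4,suppress=True)
A=lambda u,v:("side",270+u/2.667,120+v/2.667); B=lambda u,v:("scene",230+(u-400)/2.194,110+v/2.194)
print(tri([A(228,121),B(501,132)]),tri([A(224,184),B(508,165)]))
t=manip.sense()['eef_pos']
for z in(-.008,0,.02):
  p=t+[0,0,-z]; print(-z,[(proj("side",p)-[270,120])*2.667,(proj("scene",p)-[230,110])*2.194+[400,0]])
for z in(.254,.239,.215): print(z,(proj("side",st(0,-.164,z))-[270,120])*2.667,(proj("scene",st(0,-.164,z))-[230,110])*2.194+[400,0])
K,e,M=cam("wrist");
for n in("side","scene"): print(cam(n)[1])
```

```text
[ 0.5858 -0.0676  0.25  ] [ 0.5825 -0.0678  0.1889]
0.008 [array([223.6052, 136.0984]), array([502.6773, 136.663 ])]
0 [array([223.3414, 144.3507]), array([503.1919, 141.2678])]
-0.02 [array([222.691 , 164.6944]), array([504.4497, 152.5231])]
0.254 [224.4007 119.4102] [501.3631 126.1398]
0.239 [223.897 135.101] [502.3508 134.9633]
0.215 [223.1069 159.7179] [503.8818 148.641 ]
[ 0.1121 -0.8319  0.6855]
[0.8913 0.5026 0.9696]
```

Run:
```python
from h import *
np.set_printoptions(precision=4,suppress=True)
for x in (.5475,.5535):
  for z in(.175,.183,.191,.21): print(x,z,(proj("side",[x,0,z])-[250,150])*4.5,(proj("scene",[x,0,z])-[240,160])*3.5)
import cv2
im=cv2.imread('pics/s2.png')[150:200,325:385]; jm=cv2.imread('pics/s2c.png')[130:190,255:300]
f=lambda a,s:cv2.convertScaleAbs(cv2.resize(a,None,fx=s,fy=s,interpolation=cv2.INTER_NEAREST),alpha=2.2,beta=20)
cv2.imwrite('pics/c4.png',np.hstack([cv2.resize(f(im,8),(400,400)),cv2.resize(f(jm,8),(300,400))]))
```

```text
0.5475 0.175 [344.9479 159.2333] [226.1089 135.7216]
0.5475 0.183 [344.9045 146.382 ] [225.921  129.0816]
0.5475 0.191 [344.8608 133.4333] [225.7307 122.3564]
0.5475 0.21 [344.7556 102.2831] [225.2688 106.033 ]
0.5535 0.175 [354.5981 156.784 ] [219.4791 139.5663]
0.5535 0.183 [354.5911 143.9522] [219.2484 132.936 ]
0.5535 0.191 [354.5841 131.0234] [219.0148 126.2204]
0.5535 0.21 [354.5673  99.9218] [218.4477 109.9195]
```

View pics/c4.png

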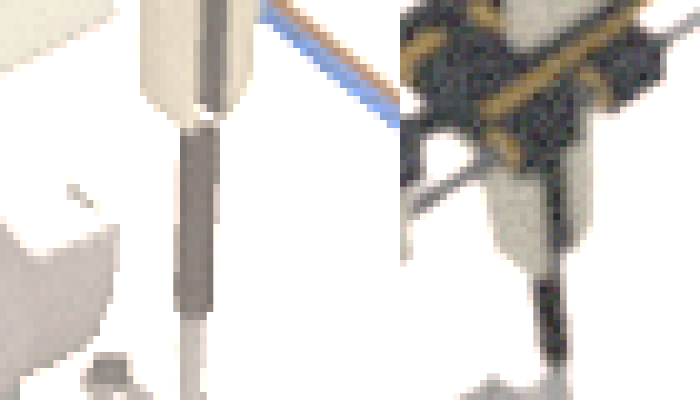

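The pictures show the real fingertips about 30 mm higher than the stated TCP geometry: tips at z≈0.252 while TCP reads 0.229, and the start image gives the same offset. Sideways they are aligned. So I take the grasp point as about 42 mm behind the reported TCP. I'll open, go down 3 cm and close again.

Call:
{"fn": "move_arm", "kwargs": {"translation": [[0, 0, 0], [0, 0, 0], [0, 0, 0], [0, 0, 0], [0, 0, 0]], "angular": [[0, 0, 0], [0, 0, 0], [0, 0, 0], [0, 0, 0], [0, 0, 0]], "fingers": [4.5, 4.5, 4.5, 4.5, 4.5]}}

```text
t: 2.75
eef_pos: [0.5818, -0.0698, 0.2294]
orientation: [0.65, 0.76, -0.0, -0.0]
ft_force: [0.2, 0.4, -0.2]
gripper_width: 0.0438
grasp_force: 0.0
```

Call:
{"fn": "move_arm", "kwargs": {"translation": [[0.1, 0.1, 1.5], [0.2, 0.1, 3.0], [0.2, 0.1, 3.0], [0.2, 0.1, 3.0], [0.2, 0.1, 3.0]], "angular": [[0, 0, 0], [0, 0, 0], [0, 0, 0], [0, 0, 0], [0, 0, 0]], "fingers": [4.5, 4.5, 1, 1, 1]}}

```text
t: 3.25
eef_pos: [0.5826, -0.0677, 0.1996]
orientation: [0.65, 0.76, 0.0, 0.0]
ft_force: [0.2, 0.5, -0.3]
gripper_width: 0.0259
grasp_force: 0.0
```

Call:
{"fn": "move_arm", "kwargs": {"translation": [[0, 0, 0], [0, 0, 0], [0, 0, 0]], "angular": [[0, 0, 0], [0, 0, 0], [0, 0, 0]], "fingers": [1, 1, 1]}}

```text
t: 3.55
eef_pos: [0.5816, -0.068, 0.2]
orientation: [0.65, 0.76, -0.001, -0.0]
ft_force: [-7.2, -0.8, 3.8]
gripper_width: 0.0155
grasp_force: 30.0
```

```bash
cat >> h.py <<'E'
GO=.042
def clamppath(bs,k,p0,r0,b0=0):   # rotate about pivot from present grasp; bs: absolute deg, b0 present
    piv=st(0,-.178,.14); ex=RS.apply([1,0,0]); g0=p0-r0.apply([0,0,GO]); out=[]
    for b in bs:
        g=piv+R.from_rotvec(ex*np.radians(b-b0)).apply(g0-piv)
        r=R.from_rotvec(ex*np.radians(b-b0)*k)*r0
        out.append((g+r.apply([0,0,GO]),r))
    return out
E
python3 - <<'E'
from h import *
s=manip.sense(); p=s['eef_pos'];r=R.from_quat(s['orientation']);print(s['ft_force'],s['torque'])
P=clamppath(range(5,76,5),.65,p,r)
print([np.round(q[0],3) for q in P[::5]]); print("stand",np.round(tost(p-r.apply([0,0,GO])),4))
rows(P,p,r)
E
```

```text
[-7.1721228  -0.81830784  3.81820184] [-0.1599626   1.15702421 -0.05770354]
[array([ 0.583, -0.075,  0.201]), array([ 0.588, -0.107,  0.197]), array([ 0.592, -0.133,  0.178])]
stand [ 0.0008 -0.1611  0.242 ]
[[-0.66, 0.0, -0.12], [-1.32, 0.0, -0.17], [-1.99, 0.0, -0.15], [-2.65, 0.0, -0.07], [-3.29, 0.0, 0.07]] [[0.0, 3.2, -0.0], [0.0, 6.5, -0.0], [0.0, 9.7, -0.0], [0.0, 13.0, -0.0], [0.0, 16.2, -0.0]]
[[-0.66, 0.0, 0.02], [-1.32, 0.0, 0.11], [-1.97, 0.0, 0.26], [-2.6, 0.0, 0.47], [-3.21, 0.0, 0.75]] [[0.0, 3.2, -0.0], [0.0, 6.5, -0.0], [0.0, 9.7, -0.0], [0.0, 13.0, -0.0], [0.0, 16.2, -0.0]]
[[-0.65, 0.0, 0.16], [-1.28, 0.0, 0.38], [-1.89, 0.0, 0.66], [-2.47, 0.0, 1.01], [-3.02, 0.0, 1.41]] [[0.0, 3.2, -0.0], [0.0, 6.5, -0.0], [0.0, 9.7, -0.0], [0.0, 13.0, -0.0], [0.0, 16.2, -0.0]]
```

Call:
{"fn": "move_arm", "kwargs": {"translation": [[-0.66, -0.05, -0.12], [-1.32, -0.1, -0.17], [-1.99, -0.1, -0.15], [-2.65, -0.1, -0.07], [-3.29, -0.1, 0.07]], "angular": [[0, 3.2, 0], [0, 6.5, 0], [0, 9.7, 0], [0, 13, 0], [0, 16.2, 0]], "fingers": [1, 1, 1, 1, 1]}}

```text
t: 4.05
eef_pos: [0.586, -0.0991, 0.1978]
orientation: [0.643, 0.752, 0.093, -0.11]
ft_force: [-0.5, 6.6, -8.2]
gripper_width: 0.0153
grasp_force: 30.0
```

Call:
{"fn": "move_arm", "kwargs": {"translation": [[-0.66, 0, 0.02], [-1.32, 0, 0.11], [-1.97, 0, 0.26], [-2.6, 0, 0.47], [-3.21, 0, 0.75]], "angular": [[0, 3.2, 0], [0, 6.5, 0], [0, 9.7, 0], [0, 13, 0], [0, 16.2, 0]], "fingers": [1, 1, 1, 1, 1]}}

```text
t: 4.55
eef_pos: [0.5907, -0.1282, 0.1828]
orientation: [0.624, 0.73, 0.182, -0.214]
ft_force: [-3.3, 4.6, -1.8]
gripper_width: 0.0157
grasp_force: 30.0
```

Run:
```python
from h import *
s=manip.sense(); p=s['eef_pos'];r=R.from_quat(s['orientation']);print(s['ft_force'],s['torque'],np.round(tost(p-r.apply([0,0,GO]))-[0,-.178,.14],4),np.degrees((RC.inv()*r).as_rotvec()))
```

```text
[-3.32013054  4.55697483 -1.80133248] [0.76855645 0.394873   0.21810818] [ 0.0004 -0.0665  0.0782] [ 0.04153924 32.63122271 -0.05393476]
```

Call:
{"fn": "move_arm", "kwargs": {"translation": [[-0.65, 0, 0.16], [-1.28, 0, 0.38], [-1.89, 0, 0.66], [-2.47, 0, 1.01], [-3.02, 0, 1.45]], "angular": [[0, 3.2, 0], [0, 6.5, 0], [0, 9.7, 0], [0, 13, 0], [0, 16.2, 0]], "fingers": [1, 1, 1, 1, 1]}}

```text
t: 5.05
eef_pos: [0.5939, -0.1475, 0.1554]
orientation: [0.592, 0.692, 0.268, -0.313]
ft_force: [-2.9, -4.5, 6.1]
gripper_width: 0.0153
grasp_force: 30.0
```

Run:
```python
from h import *
s=manip.sense(); p=s['eef_pos'];r=R.from_quat(s['orientation']);print(s['joint_pos'],s['ft_force'],s['torque'],np.round(tost(p-r.apply([0,0,GO]))-[0,-.178,.14],4),np.degrees((RC.inv()*r).as_rotvec()))
```

```text
[-0.67562186  0.74012584  1.02617955  0.59077072  1.99875694 -0.757244  ] [-2.91584862 -4.4632843   6.10433405] [0.30210714 0.38758711 0.4551086 ] [ 0.0005 -0.0951  0.0431] [-6.57622300e-02  4.86548869e+01 -2.15480527e-02]
```

Call:
{"fn": "move_arm", "kwargs": {"translation": [[-0.3, 0, 0.2], [-0.3, 0, 0.2], [-0.3, 0, 0.2], [-0.3, 0, 0.2], [-0.3, 0, 0.2]], "angular": [[0, 1, 0], [0, 1, 0], [0, 1, 0], [0, 1, 0], [0, 1, 0]], "fingers": [1, 1, 4, 4, 4]}}

```text
t: 5.55
eef_pos: [0.594, -0.1466, 0.1505]
orientation: [0.59, 0.69, 0.273, -0.319]
ft_force: [-0.0, -0.4, -0.5]
gripper_width: 0.0349
grasp_force: 0.0
```

Call:
{"fn": "move_arm", "kwargs": {"translation": [[0, 0, 0], [0, 0, -2], [0, 0, -5], [0, 0, -8], [0, 0, -9]], "angular": [[0, 0, 0], [0, 0, 0], [0, 0, 0], [0, 0, 0], [0, 0, 0]], "fingers": [4, 4, 4, 4, 4]}}

```text
t: 6.05
eef_pos: [0.605, -0.2165, 0.2111]
orientation: [0.59, 0.69, 0.273, -0.317]
ft_force: [0.8, -0.4, -0.4]
gripper_width: 0.0398
grasp_force: 0.0
```

Run:
```python
from h import *
np.set_printoptions(precision=4,suppress=True)
s=manip.sense();print(s['ft_force'])
im=save("side","s5.png"); c=im[140:260,280:400]
f=lambda a,s:cv2.convertScaleAbs(cv2.resize(a,None,fx=s,fy=s,interpolation=cv2.INTER_CUBIC),alpha=1.6,beta=10)
cv2.imwrite('pics/c5.png',f(c,4)[:,:,::-1])
# next: lever pose. tool y = -ey or +ey, tilt
p0=s['eef_pos'];r0=R.from_quat(s['orientation'])
print(p0)
ex,ey,ez=np.eye(3)
def lev(th,extra=0):  # tool z points from grip to axle; th hopper tilt
    a=np.arctan2(77,92)-th  # lean back
    z=np.array([0,np.sin(a),-np.cos(a)]); x=ex; y=np.cross(z,x)
    return RS*R.from_matrix(np.array([x,y,z]).T), RS*R.from_matrix(np.array([-x,-y,z]).T)
for r in lev(.3): print(np.degrees((r0.inv()*r).as_rotvec()))
```

```text
[ 0.836  -0.3813 -0.3822]
[ 0.605  -0.2165  0.2111]
[-20.8391 -21.0431  88.2523]
[ 21.0399 -20.8359 -88.187 ]
```

View pics/c5.png

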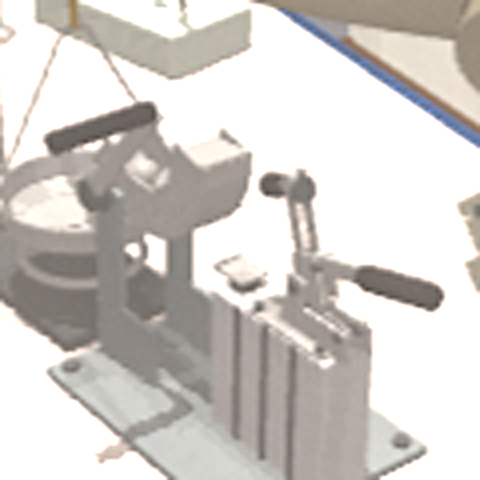

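The clamp is fully open: arm up at (300,185), handle back at (400,285), hopper still at rest. Next I plan the lever grasp along the lever's radius.

```bash
cat >> h.py <<'E'
from scipy.spatial.transform import Slerp
def lev(th,back=0,up=0):
    a=np.arctan2(77,92)-th; z=np.array([0,np.sin(a),-np.cos(a)]); x=np.array([-1.,0,0]); y=np.cross(z,x)
    r=RS*R.from_matrix(np.array([x,y,z]).T)
    return st(-.08,0,.135)-r.apply([0,0,.12])+r.apply([0,0,GO-back])+np.array([0,0,up]),r
def line(a,b,n):
    S=Slerp([0,1],R.concatenate([a[1],b[1]])); return [(a[0]+(b[0]-a[0])*i/n,S(i/n)) for i in range(1,n+1)]
def now():
    s=manip.sense(); return s['eef_pos'],R.from_quat(s['orientation'])
E
python3 - <<'E'
from h import *
a=now(); b=(a[0]+[-.01,.02,.15],a[1]); c=lev(0,.09,.05); d=lev(0,.09)
print(a[0],c[0],d[0],lev(0)[0])
P=line(a,b,4); P+=line(b,c,14)+line(c,d,2)
rows(P,*a)
E
```

```text
[ 0.60506002 -0.21693037  0.21122759] [ 0.49364505 -0.0279048   0.31383132] [ 0.49364505 -0.0279048   0.26383132] [0.48470835 0.02916375 0.19481454]
[[3.19, -0.16, -2.04], [6.39, -0.32, -4.07], [9.58, -0.48, -6.11], [12.78, -0.64, -8.14], [13.37, -1.18, -6.93]] [[0.0, 0.0, 0.0], [0.0, 0.0, 0.0], [0.0, 0.0, 0.0], [0.0, 0.0, 0.0], [0.5, -0.5, -6.4]]
[[0.66, -0.45, 1.21], [1.32, -0.9, 2.42], [1.97, -1.35, 3.63], [2.63, -1.8, 4.84], [3.29, -2.25, 6.04]] [[0.5, -0.5, -6.4], [1.1, -1.0, -12.8], [1.6, -1.6, -19.2], [2.2, -2.1, -25.6], [2.7, -2.6, -32.0]]
[[0.83, 0.04, 1.18], [1.67, 0.07, 2.37], [2.5, 0.11, 3.55], [3.33, 0.15, 4.74], [4.17, 0.18, 5.92]] [[0.5, -0.5, -6.4], [1.1, -1.0, -12.8], [1.6, -1.6, -19.2], [2.2, -2.1, -25.6], [2.7, -2.6, -32.0]]
[[0.72, 0.54, 1.13], [1.44, 1.08, 2.27], [2.17, 1.62, 3.4], [1.58, 0.06, 5.26], [0.99, -1.5, 7.13]] [[0.5, -0.5, -6.4], [1.1, -1.0, -12.8], [1.6, -1.6, -19.2], [1.6, -1.6, -19.2], [1.6, -1.6, -19.2]]
```

Call:
{"fn": "move_arm", "kwargs": {"translation": [[3.2, -0.15, -2.0], [6.4, -0.3, -4.1], [9.6, -0.5, -6.1], [12.8, -0.65, -8.1], [13.4, -1.2, -6.9]], "angular": [[0, 0, 0], [0, 0, 0], [0, 0, 0], [0, 0, 0], [0.5, -0.5, -6.4]], "fingers": [5, 5, 5, 5, 5]}}

```text
t: 6.6
eef_pos: [0.5881, -0.1828, 0.3615]
orientation: [0.55, 0.726, 0.284, -0.298]
ft_force: [-0.3, -0.0, 0.1]
gripper_width: 0.0501
grasp_force: 0.0
```

Call:
{"fn": "move_arm", "kwargs": {"translation": [[0.66, -0.45, 1.2], [1.3, -0.9, 2.4], [2, -1.35, 3.6], [2.6, -1.8, 4.8], [3.3, -2.25, 6]], "angular": [[0.5, -0.5, -6.4], [1.1, -1, -12.8], [1.6, -1.6, -19.2], [2.2, -2.1, -25.6], [2.7, -2.6, -32]], "fingers": [5, 5, 5, 5, 5]}}

```text
t: 7.1
eef_pos: [0.5506, -0.1211, 0.3386]
orientation: [0.326, 0.862, 0.328, -0.209]
ft_force: [0.2, -0.0, 0.6]
gripper_width: 0.0503
grasp_force: 0.0
```

Run:
```python
from h import *
a=now(); print(manip.sense()['joint_pos']); c=lev(0,.09,.05); d=lev(0,.09)
rows(line(a,c,8)+line(c,d,2),*a)
```

```text
[-0.6563124   0.48921457  1.01176062  0.61652427  2.20231677 -1.27609013]
[[0.82, 0.04, 1.14], [1.63, 0.07, 2.27], [2.45, 0.11, 3.41], [3.27, 0.14, 4.54], [4.08, 0.18, 5.68]] [[0.6, -0.6, -6.4], [1.1, -1.1, -12.8], [1.7, -1.7, -19.2], [2.2, -2.2, -25.5], [2.8, -2.8, -31.9]]
[[0.71, 0.53, 1.08], [1.42, 1.06, 2.17], [2.13, 1.59, 3.25], [1.54, 0.03, 5.11], [0.95, -1.54, 6.97]] [[0.6, -0.6, -6.4], [1.1, -1.1, -12.8], [1.7, -1.7, -19.2], [1.7, -1.7, -19.2], [1.7, -1.7, -19.2]]
```

Call:
{"fn": "move_arm", "kwargs": {"translation": [[0.8, 0.05, 1.1], [1.6, 0.1, 2.3], [2.45, 0.1, 3.4], [3.3, 0.15, 4.5], [4.1, 0.2, 5.7]], "angular": [[0.6, -0.6, -6.4], [1.1, -1.1, -12.8], [1.7, -1.7, -19.2], [2.2, -2.2, -25.5], [2.8, -2.8, -31.9]], "fingers": [5, 5, 5, 5, 5]}}

```text
t: 7.6
eef_pos: [0.5151, -0.0624, 0.3234]
orientation: [0.08, 0.931, 0.344, -0.097]
ft_force: [0.4, -1.0, 1.5]
gripper_width: 0.0502
grasp_force: 0.0
```

Call:
{"fn": "move_arm", "kwargs": {"translation": [[0.7, 0.5, 1.1], [1.4, 1.1, 2.2], [2.1, 1.6, 3.25], [1.55, 0.0, 5.1], [0.95, -1.55, 7.0]], "angular": [[0.6, -0.6, -6.4], [1.1, -1.1, -12.8], [1.7, -1.7, -19.2], [1.7, -1.7, -19.2], [1.7, -1.7, -19.2]], "fingers": [5, 5, 5, 5, 5]}}

```text
t: 8.1
eef_pos: [0.4941, -0.0279, 0.2643]
orientation: [-0.072, 0.938, 0.339, -0.026]
ft_force: [0.4, -0.4, -1.3]
gripper_width: 0.0501
grasp_force: 0.0
```

Run:
```python
from h import *
np.set_printoptions(precision=4,suppress=True)
a=now(); s=manip.sense();print(s['joint_pos'],s['ft_force']); c=lev(0,.09); print(a[0],c[0]); plan(*c); rows(line(a,lev(0),4),*a)
im=save("side","s6.png"); save("wrist","w6.png"); jm=save("scene","sc6.png")
print(proj("wrist",st(-.08,-.077,.227)),[proj("wrist",st(-.08+q,-.077,.227)) for q in(-.037,.037)])
# bar in wrist: dark pixels near prediction
w=cv2.imread('pics/w6.png'); print(w.shape)
x=im[100:240,250:400]
f=lambda a,s:cv2.convertScaleAbs(cv2.resize(a,None,fx=s,fy=s,interpolation=cv2.INTER_CUBIC),alpha=1.6,beta=10)
cv2.imwrite('pics/c6.png',np.hstack([cv2.resize(f(x,2.8)[:,:,::-1],(400,373)),cv2.resize(f(w,1),(400,373))]))
```

```text
[-0.5736  0.1514  1.5031  0.538   1.9379 -2.2169] [ 0.4116 -0.4148 -1.3349]
[ 0.4941 -0.0279  0.2643] [ 0.4936 -0.0279  0.2638]
move cm [ 0.05 -0.03  0.03] deg [-0.2  0.1 -0.1]
[[0.02, -0.0, 2.26], [0.03, -0.0, 4.52], [0.05, -0.0, 6.78], [0.06, -0.0, 9.03]] [[-0.0, 0.0, -0.0], [-0.1, 0.1, -0.1], [-0.1, 0.1, -0.1], [-0.2, 0.1, -0.1]]
[317.7299 215.7295] [array([317.4143, 163.6421]), array([318.0222, 263.9572])]
(400, 640, 3)
```

View pics/c6.png

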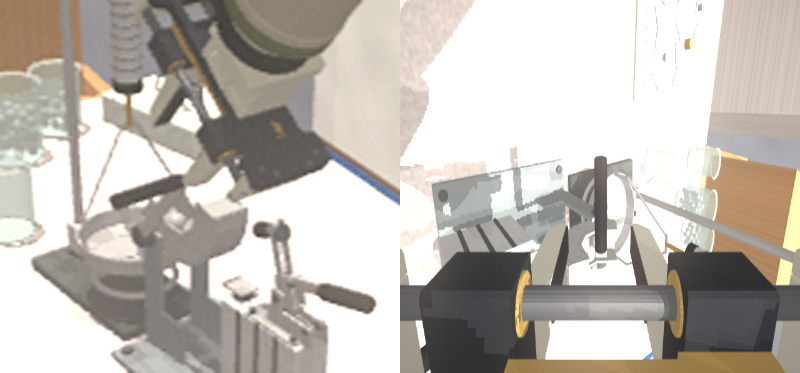

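Left: the gripper stands back along the lever's radius. Right: the bar lies centred between the fingers at u≈320, v 166–270 in full pixels (predicted 318, 164–264). Going in.

Call:
{"fn": "move_arm", "kwargs": {"translation": [[0, 0, 2.3], [0, 0, 4.5], [0, 0, 6.8], [0.05, 0, 9], [0.05, 0, 9]], "angular": [[0, 0, 0], [0, 0, 0], [0, 0, 0], [0, 0, 0], [0, 0, 0]], "fingers": [5, 5, 5, 5, 5]}}

```text
t: 8.75
eef_pos: [0.4838, 0.03, 0.1947]
orientation: [-0.071, 0.937, 0.341, -0.028]
ft_force: [0.5, 0.6, 0.8]
gripper_width: 0.0502
grasp_force: 0.0
```

Call:
{"fn": "move_arm", "kwargs": {"translation": [[0, 0, 0], [0, 0, 0], [0, 0, 0], [0, 0, 0], [0, 0, 0]], "angular": [[0, 0, 0], [0, 0, 0], [0, 0, 0], [0, 0, 0], [0, 0, 0]], "fingers": [0.8, 0.8, 0.8, 0.8, 0.8]}}

```text
t: 9.25
eef_pos: [0.4852, 0.028, 0.1958]
orientation: [-0.07, 0.938, 0.34, -0.026]
ft_force: [-0.3, -0.1, 0.9]
gripper_width: 0.0149
grasp_force: 0.0
```

Run:
```python
from h import *
s=manip.sense();print(s['ft_force'],s['torque'],s['gripper_width'],s['grasp_force']); plan(*lev(0))
P=[lev(t) for t in np.arange(0,.81,.1)]
for i in range(0,2): rows([P[i+1]],*P[i])
rows([lev(.02)],*lev(0))
```

```text
[-0.26026939 -0.11018933  0.87806037] [-0.21582122 -0.13148682  0.0178764 ] 0.014920327882036453 0.0
move cm [0.03 0.04 0.15] deg [-0.1  0.1 -0.3]
[[-0.0, 0.78, 0.04]] [[5.7, 0.0, 0.0]]
[[-0.0, 0.78, 0.04]] [[5.7, -0.0, 0.0]]
[[0.0, 0.16, 0.0]] [[1.1, 0.0, 0.0]]
```

Call:
{"fn": "move_arm", "kwargs": {"translation": [[0, 0, 0], [0, 0, 0], [0, 0, 0]], "angular": [[0, 0, 0], [0, 0, 0], [0, 0, 0]], "fingers": [0.8, 0.8, 0.8]}}

```text
t: 9.55
eef_pos: [0.4852, 0.0279, 0.1956]
orientation: [-0.07, 0.938, 0.34, -0.026]
ft_force: [0.2, -5.0, 2.0]
gripper_width: 0.0135
grasp_force: 30.0
```

Call:
{"fn": "move_arm", "kwargs": {"translation": [[0, 0.23, 0.0], [0, 0.47, 0.01], [0, 0.7, 0.03], [0, 0.93, 0.06], [0, 1.17, 0.09]], "angular": [[1.7, 0, 0], [3.4, 0, 0], [5.2, 0, 0], [6.9, 0, 0], [8.6, 0, 0]], "fingers": [0.8, 0.8, 0.8, 0.8, 0.8]}}

```text
t: 10.05
eef_pos: [0.4837, 0.0369, 0.2021]
orientation: [-0.072, 0.961, 0.267, -0.021]
ft_force: [0.4, -6.1, -0.5]
gripper_width: 0.0131
grasp_force: 30.0
```

```bash
cat >> h.py <<'E'
def levst():
    s=manip.sense(); p,r=now(); g=tost(p-r.apply([0,0,GO]))-[0,0,.135]
    print("t",round(s['t'],2),"F",np.round(s['ft_force'],1),"grip",np.round(g,4),"R",round(float(np.hypot(g[1],g[2])),4),"theta",round(float(np.arctan2(77,92)+np.arctan2(g[1],g[2])),3),"w",s['gripper_width'],s['grasp_force'])
E
python3 - <<'E'
from h import *
levst(); plan(*lev(.15))
E
```

```text
t 10.05 F [ 0.4 -6.1 -0.5] grip [-0.0799 -0.064   0.1031] R 0.1213 theta 0.141 w 0.013107240370638994 30.024060308933258
move cm [0.02 0.12 0.13] deg [-0.2  0.1 -0.3]
```

Run:
```python
from h import *
np.set_printoptions(precision=1,suppress=True,linewidth=150)
save("scene","sc7.png"); save("side","sd7.png")
for a in range(0,360,45):
    q=[.062*np.cos(np.radians(a)),.074+.062*np.sin(np.radians(a))]
    print(a,*[np.r_[proj(n,st(*q,.093)),proj(n,st(*q,.071))-proj(n,st(*q,.093)),proj(n,st(*q,.066))] for n in("scene","side")])
g=cv2.cvtColor(cv2.imread('pics/sc7.png'),cv2.COLOR_BGR2GRAY); h=cv2.cvtColor(cv2.imread('pics/sd7.png'),cv2.COLOR_BGR2GRAY)
for u in (335,343,350,358): print(u,g[270:300,u])
for u in (280,284,288,292): print(u,h[175:215,u])
```

```text
0 [327.  274.9  -0.2   4.  326.7 279.7] [316.8 180.5   0.1   6.6 316.9 188.6]
45 [345.1 281.5  -0.6   3.9 344.4 286.3] [303.3 176.7   0.2   6.5 303.5 184.7]
90 [362.3 274.6  -0.9   4.  361.3 279.5] [287.5 178.6   0.4   6.5 288.  186.6]
135 [368.  258.9  -1.    4.1 366.8 263.9] [277.9 185.2   0.5   6.7 278.5 193.3]
180 [359.5 244.   -0.8   4.3 358.6 249.2] [280.5 193.    0.4   6.8 281.  201.4]
225 [342.4 238.2  -0.5   4.3 341.8 243.4] [294.6 197.4   0.3   6.9 294.9 205.9]
270 [326.  244.2  -0.2   4.3 325.8 249.4] [311.5 195.3   0.2   6.9 311.7 203.7]
315 [319.3 259.2  -0.1   4.1 319.2 264.2] [320.5 188.1   0.1   6.7 320.6 196.3]
335 [ 85  93 110 124 130 131 128 133 130 129 122 110  80  69  69  63  51  36  36  29  38  42  37  39  42  58  84 113 152 167]
343 [132 131 131 124 107  95  90  88  86 100 125 132 124  97  73  66  70  58  43  37  25  34  40  38  42  47  56  57  59  60]
350 [134 134 132 132 133 126 123 126 125 120 106 106 104  81  65  64  49  36  31  35  30  39  36  43  42  40  40  51  58  63]
358 [118 114 114 118 115 119 116 116 121 102  69  41  34  35  38  43  48  51  55  57  58  58  58  60  60  57  61  53  49  47]
280 [ 91  93  81  79  81  83  98  87  90 119 114  92  81  83  90 120 112  98  85  78  79  68  70  77  78  78  75  76  78  78  79  77  74  74  76  71  73
  69  62  62]
284 [ 97 118 147 163 176 169 114  86  83  85  86  85  81 111 126 131 139 142 128 135  98  80  82  82  82  78  80  79  80  80  81  73  68  61  61  60  61
  61  61  62]
288 [175 175 175 170 132  93  86  89  88  89  86 127 127 128 128 127 134 140 141 143 142 113  84  81  80  82  84  77  76  63  59  69  83  86  75  62  61
  60  61  62]
292 [173 174 171 125  96  94  95  96  93  95 141 146 136 136 128 140 143 141 137 139 140 133 104  85  82  82  84  82  62  60  60  59  58  68  84  87  67
  60  61  60]
```

```bash
cat >> h.py <<'E'
G=lambda im:cv2.cvtColor(im,cv2.COLOR_RGB2GRAY).astype(np.float32)
def drop(im,ref,box,lo,hi,pxmm):
    u0,u1,v0,v1=box; f=8
    T=cv2.resize(ref[v0:v1,u0:u1],None,fx=f,fy=f,interpolation=cv2.INTER_CUBIC)
    I=cv2.resize(im[v0+lo:v1+hi,u0:u1],None,fx=f,fy=f,interpolation=cv2.INTER_CUBIC)
    c=cv2.matchTemplate(I,T,cv2.TM_CCOEFF_NORMED).ravel(); i=int(c.argmax())
    return round((i/f+lo)/pxmm,1),round(float(c.max()),2)
def pan(tag):
    rs=G(cv2.imread('pics/sd7.png')[:,:,::-1]); rc=G(cv2.imread('pics/sc7.png')[:,:,::-1])
    t=manip.sense()['t']
    s=save("side",f"sd{tag}.png"); c=save("scene",f"sc{tag}.png"); s,c=G(s),G(c)
    print("mm side far rim",drop(s,rs,(282,297,172,184),-3,10,.296),"side near wall",drop(s,rs,(279,296,192,207),-3,10,.305),"scene",drop(c,rc,(332,366,276,292),-3,8,.18),
      "scene R",drop(c,rc,(356,376,252,284),-3,8,.18),
      "int diff",np.abs(c-rc)[246:272,330:358].mean().round(1), "hop",np.abs(c-rc)[215:245,305:335].mean().round(1))
E
python3 - <<'E'
from h import *
pan("8"); levst()
print([np.round(proj("side",st(-.08,.12*np.sin(t-.697),.135+.12*np.cos(t-.697)))) for t in(.15,.4,.7,.9)])
rows([lev(t) for t in (.18,.21,.24,.27,.30)],*lev(.15))
E
```

```text
mm side far rim (0.0, 1.0) side near wall (0.0, 1.0) scene (0.0, 1.0) scene R (0.0, 1.0) int diff 1.7 hop 2.2
t 10.25 F [-0.7 -4.3  2.7] grip [-0.0798 -0.0632  0.1035] R 0.1213 theta 0.149 w 0.013125073715825785 30.016816556453705
[array([301., 165.]), array([294., 156.]), array([286., 150.]), array([281., 147.])]
[[-0.0, 0.23, 0.0], [-0.0, 0.47, 0.01], [-0.0, 0.7, 0.03], [0.0, 0.93, 0.06], [0.0, 1.17, 0.09]] [[1.7, 0.0, 0.0], [3.4, 0.0, -0.0], [5.2, 0.0, -0.0], [6.9, 0.0, 0.0], [8.6, 0.0, 0.0]]
```

Call:
{"fn": "move_arm", "kwargs": {"translation": [[0, 0.23, 0.01], [0, 0.47, 0.03], [0, 0.7, 0.06], [0, 0.93, 0.09], [0, 1.17, 0.12]], "angular": [[1.7, 0, 0], [3.4, 0, 0], [5.2, 0, 0], [6.9, 0, 0], [8.6, 0, 0]], "fingers": [0.8, 0.8, 0.8, 0.8, 0.8]}}

```text
t: 10.75
eef_pos: [0.4819, 0.0475, 0.2076]
orientation: [-0.073, 0.978, 0.195, -0.016]
ft_force: [-1.9, -7.4, 4.1]
gripper_width: 0.0131
grasp_force: 30.0
```

Run:
```python
from h import *
levst(); pan("9"); levst(); plan(*lev(.36))
```

```text
t 10.75 F [-1.9 -7.4  4.1] grip [-0.0799 -0.0477  0.1113] R 0.1211 theta 0.292 w 0.013129045251695271 29.99126046895981
mm side far rim (0.0, 1.0) side near wall (0.0, 1.0) scene (0.0, 1.0) scene R (0.0, 0.99) int diff 1.7 hop 7.6
t 10.85 F [-2.3 -5.8  6.3] grip [-0.0799 -0.0468  0.1117] R 0.1211 theta 0.3 w 0.013136249801886907 29.99337673187256
move cm [0.01 0.48 0.12] deg [ 3.3 -0.  -0.2]
```

Call:
{"fn": "move_arm", "kwargs": {"translation": [[0, 0.2, 0.0], [0, 0.39, 0.02], [0, 0.58, 0.03], [0, 0.78, 0.05], [0, 0.78, 0.05]], "angular": [[1.4, 0, 0], [2.9, 0, 0], [4.3, 0, 0], [5.7, 0, 0], [5.7, 0, 0]], "fingers": [0.8, 0.8, 0.8, 0.8, 0.8]}}

```text
t: 11.35
eef_pos: [0.4806, 0.0555, 0.2105]
orientation: [-0.075, 0.986, 0.146, -0.012]
ft_force: [-3.3, -5.5, 6.4]
gripper_width: 0.0131
grasp_force: 30.0
```

```bash
python3 -c "
from h import *
levst(); pan('10')"
```

```text
t 11.35 F [-3.3 -5.5  6.4] grip [-0.0799 -0.0356  0.1157] R 0.121 theta 0.398 w 0.01308848957277722 29.993351697921753
mm side far rim (0.0, 1.0) side near wall (0.0, 1.0) scene (0.0, 1.0) scene R (0.7, 0.99) int diff 1.9 hop 11.8
```

Call:
{"fn": "move_arm", "kwargs": {"translation": [[0, 0.08, 0], [0, 0.16, 0], [0, 0.16, 0], [0, 0.16, 0], [0, 0.16, 0]], "angular": [[0.6, 0, 0], [1.15, 0, 0], [1.15, 0, 0], [1.15, 0, 0], [1.15, 0, 0]], "fingers": [0.8, 0.8, 0.8, 0.8, 0.8]}}

```text
t: 11.95
eef_pos: [0.4805, 0.0566, 0.2108]
orientation: [-0.074, 0.988, 0.137, -0.012]
ft_force: [-2.8, -6.4, 6.8]
gripper_width: 0.013
grasp_force: 30.0
```

```bash
python3 -c "
from h import *
levst(); pan('11')"
```

```text
t 11.95 F [-2.8 -6.4  6.8] grip [-0.0799 -0.0338  0.1162] R 0.121 theta 0.414 w 0.01298088263731625 29.992502331733704
mm side far rim (0.0, 1.0) side near wall (0.0, 1.0) scene (0.0, 1.0) scene R (0.0, 0.99) int diff 1.7 hop 12.3
```

Call:
{"fn": "move_arm", "kwargs": {"translation": [[0, 0.08, 0], [0, 0.16, 0], [0, 0.16, 0], [0, 0.16, 0], [0, 0.16, 0]], "angular": [[0.6, 0, 0], [1.15, 0, 0], [1.15, 0, 0], [1.15, 0, 0], [1.15, 0, 0]], "fingers": [0.8, 0.8, 0.8, 0.8, 0.8]}}

```text
t: 12.55
eef_pos: [0.4802, 0.0581, 0.2113]
orientation: [-0.075, 0.989, 0.127, -0.011]
ft_force: [-2.8, -6.0, 7.0]
gripper_width: 0.0129
grasp_force: 30.0
```

```bash
python3 -c "
from h import *
levst(); pan('12')"
```

```text
t 12.55 F [-2.8 -6.   7. ] grip [-0.0799 -0.0314  0.1169] R 0.121 theta 0.434 w 0.012860279296652071 29.992459416389465
mm side far rim (0.0, 1.0) side near wall (0.0, 1.0) scene (0.0, 1.0) scene R (0.7, 0.99) int diff 1.8 hop 12.7
```

Call:
{"fn": "move_arm", "kwargs": {"translation": [[0, 0.08, 0], [0, 0.16, 0], [0, 0.16, 0], [0, 0.16, 0], [0, 0.16, 0]], "angular": [[0.6, 0, 0], [1.15, 0, 0], [1.15, 0, 0], [1.15, 0, 0], [1.15, 0, 0]], "fingers": [0.8, 0.8, 0.8, 0.8, 0.8]}}

```text
t: 13.15
eef_pos: [0.4799, 0.0597, 0.2116]
orientation: [-0.075, 0.99, 0.117, -0.01]
ft_force: [-2.3, -5.7, 6.9]
gripper_width: 0.0131
grasp_force: 30.0
```

```bash
python3 -c "
from h import *
levst(); pan('13')"
```

```text
t 13.15 F [-2.3 -5.7  6.9] grip [-0.0799 -0.029   0.1175] R 0.121 theta 0.455 w 0.013124659188967021 29.99239146709442
mm side far rim (0.0, 1.0) side near wall (0.0, 1.0) scene (0.0, 1.0) scene R (0.7, 0.99) int diff 1.9 hop 13.4
```

Call:
{"fn": "move_arm", "kwargs": {"translation": [[0, 0.08, 0], [0, 0.16, 0], [0, 0.16, 0], [0, 0.16, 0], [0, 0.16, 0]], "angular": [[0.6, 0, 0], [1.15, 0, 0], [1.15, 0, 0], [1.15, 0, 0], [1.15, 0, 0]], "fingers": [0.8, 0.8, 0.8, 0.8, 0.8]}}

```text
t: 13.75
eef_pos: [0.4797, 0.0613, 0.212]
orientation: [-0.075, 0.991, 0.107, -0.009]
ft_force: [-2.9, -5.4, 7.4]
gripper_width: 0.0134
grasp_force: 30.0
```

```bash
python3 -c "
from h import *
levst(); pan('14')"
```

```text
t 13.75 F [-2.9 -5.4  7.4] grip [-0.0799 -0.0265  0.118 ] R 0.121 theta 0.476 w 0.013377857023767255 29.99238520860672
mm side far rim (0.0, 1.0) side near wall (0.0, 1.0) scene (0.0, 1.0) scene R (0.7, 0.99) int diff 1.8 hop 16.7
```

Call:
{"fn": "move_arm", "kwargs": {"translation": [[0, 0.08, 0], [0, 0.16, 0], [0, 0.16, 0], [0, 0.16, 0], [0, 0.16, 0]], "angular": [[0.6, 0, 0], [1.15, 0, 0], [1.15, 0, 0], [1.15, 0, 0], [1.15, 0, 0]], "fingers": [0.8, 0.8, 0.8, 0.8, 0.8]}}

```text
t: 14.35
eef_pos: [0.4795, 0.0629, 0.2123]
orientation: [-0.075, 0.992, 0.097, -0.009]
ft_force: [-3.0, -4.1, 7.3]
gripper_width: 0.0134
grasp_force: 30.0
```

```bash
python3 -c "
from h import *
levst(); pan('15')"
```

```text
t 14.35 F [-3.  -4.1  7.3] grip [-0.0799 -0.0241  0.1185] R 0.121 theta 0.496 w 0.013441710399211925 29.992597103118896
mm side far rim (0.0, 1.0) side near wall (0.0, 1.0) scene (0.0, 1.0) scene R (0.7, 0.99) int diff 1.9 hop 17.0
```

Call:
{"fn": "move_arm", "kwargs": {"translation": [[0, 0.08, 0], [0, 0.16, 0], [0, 0.16, 0], [0, 0.16, 0], [0, 0.16, 0]], "angular": [[0.6, 0, 0], [1.15, 0, 0], [1.15, 0, 0], [1.15, 0, 0], [1.15, 0, 0]], "fingers": [0.8, 0.8, 0.8, 0.8, 0.8]}}

```text
t: 14.95
eef_pos: [0.4792, 0.0644, 0.2127]
orientation: [-0.075, 0.993, 0.087, -0.008]
ft_force: [-3.1, -4.8, 7.4]
gripper_width: 0.0128
grasp_force: 30.0
```

```bash
python3 -c "
from h import *
levst(); pan('16')"
```

```text
t 14.95 F [-3.1 -4.8  7.4] grip [-0.0799 -0.0217  0.119 ] R 0.121 theta 0.516 w 0.01283067173516032 29.99241203069687
mm side far rim (0.0, 1.0) side near wall (0.0, 1.0) scene (0.0, 1.0) scene R (0.0, 0.99) int diff 1.9 hop 18.1
```

Call:
{"fn": "move_arm", "kwargs": {"translation": [[0, 0.08, 0], [0, 0.16, 0], [0, 0.16, 0], [0, 0.16, 0], [0, 0.16, 0]], "angular": [[0.6, 0, 0], [1.15, 0, 0], [1.15, 0, 0], [1.15, 0, 0], [1.15, 0, 0]], "fingers": [0.8, 0.8, 0.8, 0.8, 0.8]}}

```text
t: 15.55
eef_pos: [0.4789, 0.0661, 0.2129]
orientation: [-0.075, 0.994, 0.078, -0.007]
ft_force: [-2.3, -4.3, 6.3]
gripper_width: 0.0133
grasp_force: 30.0
```

```bash
python3 -c "
from h import *
levst(); pan('17')"
```

```text
t 15.55 F [-2.3 -4.3  6.3] grip [-0.0799 -0.0192  0.1194] R 0.121 theta 0.537 w 0.01325041350067307 29.99258279800415
mm side far rim (0.0, 1.0) side near wall (0.0, 1.0) scene (0.0, 1.0) scene R (0.0, 0.99) int diff 2.3 hop 18.5
```

```bash
cat >> h.py <<'E'
def inner(tag,ref="7"):
    a=G(cv2.imread(f'pics/sc{ref}.png')[:,:,::-1]);b=G(cv2.imread(f'pics/sc{tag}.png')[:,:,::-1])
    m=np.zeros(a.shape,np.uint8); cv2.ellipse(m,(343,262),(22,18),0,0,360,1,-1)
    d=((np.abs(a-b)>25)&(m>0)).astype(np.uint8); n,_,s,c=cv2.connectedComponentsWithStats(d)
    print(tag,"changed px",int(d.sum()),[(int(s[i,4]),c[i].round().tolist()) for i in range(1,n) if s[i,4]>4])
E
python3 -c "
from h import *
for t in ('14','16','17'): inner(t)"
```

```text
14 changed px 0 []
16 changed px 0 []
17 changed px 3 []
```

Call:
{"fn": "move_arm", "kwargs": {"translation": [[0, 0.08, 0], [0, 0.16, 0], [0, 0.16, 0], [0, 0.16, 0], [0, 0.16, 0]], "angular": [[0.6, 0, 0], [1.15, 0, 0], [1.15, 0, 0], [1.15, 0, 0], [1.15, 0, 0]], "fingers": [0.8, 0.8, 0.8, 0.8, 0.8]}}

```text
t: 16.15
eef_pos: [0.4787, 0.0676, 0.2132]
orientation: [-0.075, 0.995, 0.068, -0.007]
ft_force: [-2.6, -4.3, 6.4]
gripper_width: 0.0131
grasp_force: 30.0
```

```bash
python3 -c "
from h import *
levst(); pan('18');inner('18')"
```

```text
t 16.15 F [-2.6 -4.3  6.4] grip [-0.0799 -0.0168  0.1198] R 0.1209 theta 0.558 w 0.013123605202698462 29.99233603477478
mm side far rim (0.0, 1.0) side near wall (-0.4, 1.0) scene (0.0, 1.0) scene R (0.0, 0.99) int diff 3.0 hop 19.0
18 changed px 14 [(14, [341.0, 248.0])]
```

Call:
{"fn": "move_arm", "kwargs": {"translation": [[0, 0.08, 0], [0, 0.16, 0], [0, 0.16, 0], [0, 0.16, 0], [0, 0.16, 0]], "angular": [[0.6, 0, 0], [1.15, 0, 0], [1.15, 0, 0], [1.15, 0, 0], [1.15, 0, 0]], "fingers": [0.8, 0.8, 0.8, 0.8, 0.8]}}

```text
t: 16.75
eef_pos: [0.4784, 0.0693, 0.2133]
orientation: [-0.075, 0.995, 0.058, -0.006]
ft_force: [-2.9, -4.5, 6.9]
gripper_width: 0.0128
grasp_force: 30.0
```

```bash
python3 -c "
from h import *
levst(); pan('19');inner('19')"
```

```text
t 16.75 F [-2.9 -4.5  6.9] grip [-0.0799 -0.0143  0.1201] R 0.1209 theta 0.578 w 0.012839316227360809 29.992420971393585
mm side far rim (0.0, 1.0) side near wall (-0.4, 0.99) scene (0.0, 1.0) scene R (0.0, 0.99) int diff 3.7 hop 19.4
19 changed px 28 [(28, [342.0, 248.0])]
```

Call:
{"fn": "move_arm", "kwargs": {"translation": [[0, 0.08, 0], [0, 0.16, 0], [0, 0.16, 0], [0, 0.16, 0], [0, 0.16, 0]], "angular": [[0.6, 0, 0], [1.15, 0, 0], [1.15, 0, 0], [1.15, 0, 0], [1.15, 0, 0]], "fingers": [0.8, 0.8, 0.8, 0.8, 0.8]}}

```text
t: 17.35
eef_pos: [0.4782, 0.0709, 0.2135]
orientation: [-0.075, 0.996, 0.048, -0.005]
ft_force: [-3.3, -3.7, 7.4]
gripper_width: 0.013
grasp_force: 30.0
```

```bash
python3 -c "
from h import *
levst(); pan('20');inner('20')"
```

```text
t 17.35 F [-3.3 -3.7  7.4] grip [-0.0799 -0.0119  0.1203] R 0.1209 theta 0.599 w 0.013037562874646375 29.992496073246002
mm side far rim (0.0, 1.0) side near wall (-0.8, 1.0) scene (0.0, 1.0) scene R (0.0, 0.99) int diff 4.7 hop 20.3
20 changed px 41 [(41, [343.0, 248.0])]
```

Call:
{"fn": "move_arm", "kwargs": {"translation": [[0, 0.08, 0], [0, 0.16, 0], [0, 0.16, 0], [0, 0.16, 0], [0, 0.16, 0]], "angular": [[0.6, 0, 0], [1.15, 0, 0], [1.15, 0, 0], [1.15, 0, 0], [1.15, 0, 0]], "fingers": [0.8, 0.8, 0.8, 0.8, 0.8]}}

```text
t: 17.95
eef_pos: [0.4779, 0.0724, 0.2137]
orientation: [-0.075, 0.996, 0.038, -0.004]
ft_force: [-3.1, -3.8, 7.2]
gripper_width: 0.0129
grasp_force: 30.0
```

```bash
python3 -c "
from h import *
levst(); pan('21');inner('21')"
```

```text
t 17.95 F [-3.1 -3.8  7.2] grip [-0.0799 -0.0094  0.1205] R 0.1209 theta 0.619 w 0.012938344274517705 29.99255508184433
mm side far rim (0.0, 1.0) side near wall (-0.8, 0.99) scene (0.0, 1.0) scene R (0.7, 0.99) int diff 5.9 hop 21.1
21 changed px 59 [(59, [344.0, 249.0])]
```

Call:
{"fn": "move_arm", "kwargs": {"translation": [[0, 0.08, 0], [0, 0.16, 0], [0, 0.16, 0], [0, 0.16, 0], [0, 0.16, 0]], "angular": [[0.6, 0, 0], [1.15, 0, 0], [1.15, 0, 0], [1.15, 0, 0], [1.15, 0, 0]], "fingers": [0.8, 0.8, 0.8, 0.8, 0.8]}}

```text
t: 18.55
eef_pos: [0.4777, 0.0741, 0.2137]
orientation: [-0.075, 0.997, 0.028, -0.004]
ft_force: [-3.2, -4.1, 7.5]
gripper_width: 0.013
grasp_force: 30.0
```

```bash
python3 -c "
from h import *
levst(); pan('22');inner('22')"
```

```text
t 18.55 F [-3.2 -4.1  7.5] grip [-0.0799 -0.0069  0.1207] R 0.1209 theta 0.64 w 0.012958201627442838 29.992490708827972
mm side far rim (0.0, 1.0) side near wall (-0.8, 0.99) scene (0.0, 1.0) scene R (0.7, 0.99) int diff 6.8 hop 20.8
22 changed px 74 [(74, [345.0, 249.0])]
```

Call:
{"fn": "move_arm", "kwargs": {"translation": [[0, 0.08, 0], [0, 0.16, 0], [0, 0.16, 0], [0, 0.16, 0], [0, 0.16, 0]], "angular": [[0.6, 0, 0], [1.15, 0, 0], [1.15, 0, 0], [1.15, 0, 0], [1.15, 0, 0]], "fingers": [0.8, 0.8, 0.8, 0.8, 0.8]}}

```text
t: 19.15
eef_pos: [0.4774, 0.0757, 0.2138]
orientation: [-0.075, 0.997, 0.018, -0.003]
ft_force: [-2.5, -3.3, 6.1]
gripper_width: 0.0131
grasp_force: 30.0
```

```bash
python3 -c "
from h import *
levst(); pan('23');inner('23')"
```

```text
t 19.15 F [-2.5 -3.3  6.1] grip [-0.0799 -0.0045  0.1208] R 0.1208 theta 0.66 w 0.013138036180874927 29.992668628692627
mm side far rim (0.0, 1.0) side near wall (-1.2, 0.99) scene (0.0, 1.0) scene R (0.7, 0.99) int diff 7.5 hop 20.7
23 changed px 88 [(88, [346.0, 250.0])]
```

Call:
{"fn": "move_arm", "kwargs": {"translation": [[0, 0.08, 0], [0, 0.16, 0], [0, 0.16, 0], [0, 0.16, 0], [0, 0.16, 0]], "angular": [[0.6, 0, 0], [1.15, 0, 0], [1.15, 0, 0], [1.15, 0, 0], [1.15, 0, 0]], "fingers": [0.8, 0.8, 0.8, 0.8, 0.8]}}

```text
t: 19.75
eef_pos: [0.4771, 0.0773, 0.2138]
orientation: [-0.075, 0.997, 0.008, -0.002]
ft_force: [-1.9, -4.3, 7.0]
gripper_width: 0.0135
grasp_force: 30.0
```

```bash
python3 -c "
from h import *
levst(); pan('24');inner('24');inner('24','23')"
```

```text
t 19.75 F [-1.9 -4.3  7. ] grip [-0.0799 -0.002   0.1208] R 0.1209 theta 0.68 w 0.013474719464970978 29.99274730682373
mm side far rim (0.0, 1.0) side near wall (-1.2, 0.99) scene (0.0, 1.0) scene R (0.0, 0.99) int diff 7.5 hop 21.3
24 changed px 82 [(82, [347.0, 250.0])]
24 changed px 1 []
```

Call:
{"fn": "move_arm", "kwargs": {"translation": [[0, 0.08, 0], [0, 0.16, 0], [0, 0.16, 0], [0, 0.16, 0], [0, 0.16, 0]], "angular": [[0.6, 0, 0], [1.15, 0, 0], [1.15, 0, 0], [1.15, 0, 0], [1.15, 0, 0]], "fingers": [0.8, 0.8, 0.8, 0.8, 0.8]}}

```text
t: 20.35
eef_pos: [0.4769, 0.0789, 0.2138]
orientation: [-0.075, 0.997, -0.002, -0.001]
ft_force: [-1.8, -2.7, 6.8]
gripper_width: 0.0128
grasp_force: 30.0
```

```bash
python3 -c "
from h import *
levst(); pan('25');inner('25');inner('25','24')
c=cv2.imread('pics/sc25.png')[180:300,270:390]; s=cv2.imread('pics/sd25.png')[110:220,260:380]
f=lambda a:cv2.resize(cv2.convertScaleAbs(a,alpha=1.6,beta=10),(400,400),interpolation=cv2.INTER_CUBIC)
cv2.imwrite('pics/c25.png',np.hstack([f(c),f(s)]))"
```

```text
t 20.35 F [-1.8 -2.7  6.8] grip [-0.0799  0.0005  0.1208] R 0.1208 theta 0.701 w 0.012799216485777616 29.992662370204926
mm side far rim (0.0, 1.0) side near wall (-0.8, 0.99) scene (0.0, 1.0) scene R (0.7, 0.99) int diff 9.9 hop 20.6
25 changed px 128 [(37, [332.0, 250.0]), (91, [348.0, 250.0])]
25 changed px 51 [(34, [332.0, 250.0]), (15, [352.0, 254.0])]
```

View pics/c25.png

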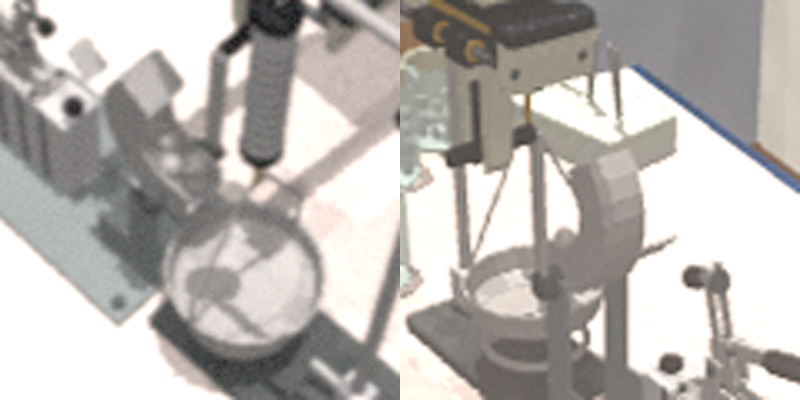

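Left: the pan shows no clear ball yet, only shadow near the lip at (200,240) in the crop. The hopper is tipped and its balls are crowded at the lip, around (175,160) and in the side crop at (563,240). I continue with smaller steps.

Call:
{"fn": "move_arm", "kwargs": {"translation": [[0, 0.06, 0], [0, 0.12, 0], [0, 0.12, 0], [0, 0.12, 0], [0, 0.12, 0]], "angular": [[0.4, 0, 0], [0.85, 0, 0], [0.85, 0, 0], [0.85, 0, 0], [0.85, 0, 0]], "fingers": [0.8, 0.8, 0.8, 0.8, 0.8]}}

```text
t: 20.95
eef_pos: [0.4767, 0.0801, 0.2138]
orientation: [-0.075, 0.997, -0.01, -0.001]
ft_force: [-1.3, -2.2, 7.1]
gripper_width: 0.013
grasp_force: 30.0
```

```bash
python3 -c "
from h import *
levst(); pan('26');inner('26','25')"
```

```text
t 20.95 F [-1.3 -2.2  7.1] grip [-0.0799  0.0023  0.1208] R 0.1208 theta 0.716 w 0.013017674327187506 29.99252200126648
mm side far rim (0.0, 1.0) side near wall (-0.8, 0.99) scene (0.0, 1.0) scene R (0.7, 0.99) int diff 12.1 hop 20.7
26 changed px 32 [(7, [340.0, 249.0]), (19, [332.0, 253.0])]
```

Call:
{"fn": "move_arm", "kwargs": {"translation": [[0, 0.06, 0], [0, 0.12, 0], [0, 0.12, 0], [0, 0.12, 0], [0, 0.12, 0]], "angular": [[0.4, 0, 0], [0.85, 0, 0], [0.85, 0, 0], [0.85, 0, 0], [0.85, 0, 0]], "fingers": [0.8, 0.8, 0.8, 0.8, 0.8]}}

```text
t: 21.55
eef_pos: [0.4765, 0.0813, 0.2138]
orientation: [-0.075, 0.997, -0.017, -0.0]
ft_force: [-3.4, -2.8, 6.6]
gripper_width: 0.0133
grasp_force: 30.0
```

```bash
python3 -c "
from h import *
levst(); pan('27');inner('27','26')"
```

```text
t 21.55 F [-3.4 -2.8  6.6] grip [-0.0799  0.0041  0.1208] R 0.1208 theta 0.731 w 0.013296428805170117 29.992649853229523
mm side far rim (0.0, 1.0) side near wall (-1.2, 0.99) scene (0.0, 1.0) scene R (0.7, 0.99) int diff 14.0 hop 21.1
27 changed px 33 [(19, [339.0, 252.0])]
```

Call:
{"fn": "move_arm", "kwargs": {"translation": [[0, 0.06, 0], [0, 0.12, 0], [0, 0.12, 0], [0, 0.12, 0], [0, 0.12, 0]], "angular": [[0.4, 0, 0], [0.85, 0, 0], [0.85, 0, 0], [0.85, 0, 0], [0.85, 0, 0]], "fingers": [0.8, 0.8, 0.8, 0.8, 0.8]}}

```text
t: 22.15
eef_pos: [0.4763, 0.0825, 0.2137]
orientation: [-0.075, 0.997, -0.024, 0.0]
ft_force: [-2.9, -2.3, 6.9]
gripper_width: 0.0128
grasp_force: 30.0
```

```bash
python3 -c "
from h import *
levst(); pan('28');inner('28','27')"
```

```text
t 22.15 F [-2.9 -2.3  6.9] grip [-0.0799  0.006   0.1207] R 0.1208 theta 0.746 w 0.012814781014668195 29.992716908454895
mm side far rim (0.0, 1.0) side near wall (-1.6, 0.99) scene (0.0, 1.0) scene R (1.4, 0.98) int diff 16.3 hop 21.3
28 changed px 33 [(30, [340.0, 255.0])]
```

Call:
{"fn": "move_arm", "kwargs": {"translation": [[0, 0.06, 0], [0, 0.12, 0], [0, 0.12, 0], [0, 0.12, 0], [0, 0.12, 0]], "angular": [[0.4, 0, 0], [0.85, 0, 0], [0.85, 0, 0], [0.85, 0, 0], [0.85, 0, 0]], "fingers": [0.8, 0.8, 0.8, 0.8, 0.8]}}

```text
t: 22.75
eef_pos: [0.4761, 0.0837, 0.2136]
orientation: [-0.075, 0.997, -0.032, 0.001]
ft_force: [-2.1, -2.8, 6.7]
gripper_width: 0.0133
grasp_force: 30.0
```

```bash
python3 -c "
from h import *
levst(); pan('29');inner('29','28')"
```

```text
t 22.75 F [-2.1 -2.8  6.7] grip [-0.0799  0.0078  0.1205] R 0.1208 theta 0.761 w 0.01326560706070504 29.99263197183609
mm side far rim (4.2, 0.99) side near wall (2.0, 0.98) scene (3.5, 0.99) scene R (3.5, 0.97) int diff 22.3 hop 21.5
29 changed px 115 [(12, [331.0, 250.0]), (67, [342.0, 259.0]), (12, [357.0, 258.0]), (17, [329.0, 258.0])]
```

Call:
{"fn": "move_arm", "kwargs": {"translation": [[0, 0, 0], [0, 0, 0], [0, 0, 0]], "angular": [[0, 0, 0], [0, 0, 0], [0, 0, 0]], "fingers": [0.8, 0.8, 0.8]}}

```text
t: 23.15
eef_pos: [0.4761, 0.0837, 0.2136]
orientation: [-0.075, 0.997, -0.032, 0.001]
ft_force: [-2.3, -2.4, 6.4]
gripper_width: 0.0131
grasp_force: 30.0
```

```bash
python3 -c "
from h import *
levst(); pan('30');inner('30','29')"
```

```text
t 23.15 F [-2.3 -2.4  6.4] grip [-0.0799  0.0078  0.1206] R 0.1208 theta 0.762 w 0.013076935609624031 29.992843866348267
mm side far rim (19.4, 0.69) side near wall (18.9, 0.92) scene (17.4, 0.91) scene R (13.2, 0.9) int diff 28.9 hop 21.6
30 changed px 239 [(8, [353.0, 246.0]), (18, [331.0, 250.0]), (19, [362.0, 255.0]), (26, [325.0, 256.0]), (19, [361.0, 259.0]), (22, [329.0, 261.0]), (21, [351.0, 261.0]), (12, [344.0, 263.0]), (22, [344.0, 267.0]), (30, [336.0, 276.0]), (27, [343.0, 277.0])]
```

Call:
{"fn": "move_arm", "kwargs": {"translation": [[0, -0.2, 0.01], [0, -0.4, 0.02], [0, -0.4, 0.02], [0, -0.4, 0.02], [0, -0.4, 0.02]], "angular": [[-1.5, 0, 0], [-2.9, 0, 0], [-2.9, 0, 0], [-2.9, 0, 0], [-2.9, 0, 0]], "fingers": [0.8, 0.8, 0.8, 0.8, 0.8]}}

```text
t: 23.75
eef_pos: [0.4767, 0.0797, 0.2138]
orientation: [-0.075, 0.997, -0.006, -0.001]
ft_force: [-2.7, -2.5, 7.6]
gripper_width: 0.0132
grasp_force: 30.0
```

```bash
python3 -c "
from h import *
levst(); pan('31');inner('31','30')
np.set_printoptions(linewidth=200)
for t in ('7','31'):
  h=cv2.cvtColor(cv2.imread(f'pics/sd{t}.png'),cv2.COLOR_BGR2GRAY)
  for u in (284,288,292): print(t,u,h[172:214,u])"
```

```text
t 23.75 F [-2.7 -2.5  7.6] grip [-0.0799  0.0016  0.1208] R 0.1208 theta 0.71 w 0.013150182375437854 29.992602467536926
mm side far rim (22.0, 0.64) side near wall (21.3, 0.91) scene (18.8, 0.91) scene R (13.9, 0.9) int diff 24.9 hop 21.0
31 changed px 125 [(5, [356.0, 248.0]), (9, [331.0, 256.0]), (36, [340.0, 257.0]), (36, [354.0, 260.0]), (11, [329.0, 260.0]), (5, [345.0, 260.0]), (10, [332.0, 276.0])]
7 284 [153 131 108  97 118 147 163 176 169 114  86  83  85  86  85  81 111 126 131 139 142 128 135  98  80  82  82  82  78  80  79  80  80  81  73  68  61  61  60  61  61  61]
7 288 [169 174 175 175 175 175 170 132  93  86  89  88  89  86 127 127 128 128 127 134 140 141 143 142 113  84  81  80  82  84  77  76  63  59  69  83  86  75  62  61  60  61]
7 292 [169 174 172 173 174 171 125  96  94  95  96  93  95 141 146 136 136 128 140 143 141 137 139 140 133 104  85  82  82  84  82  62  60  60  59  58  68  84  87  67  60  61]
31 284 [163 165 166 166 166 167 167 156 136 113  90  89 108 106  89  94  93  84  83  82  82  82  83 106 131 133 134 136 121  97  78  76  77  77  72  57  58  57  59  58  58  57]
31 288 [113  97 116 142 149 152 165 167 169 140  73  76  94 100  93  83  82  84  85  85  86 117 120 121 114 119 133 133 134 136 112  83  77  78  76  78  80  71  61  58  57  56]
31 292 [163 163 163 164 163 162 166 169 169 166 149 142 134  94  84  90  91  91  88 126 139 137 137 129 134 136 135 133 133 133 134 123  88  78  79  80  79  79  82  64  57  56]
```

```bash
cat > m.py <<'E'
from h import *
np.set_printoptions(precision=2,suppress=True,linewidth=170)
def edge(g,u,v0,v1,sg):   # subpixel: strongest gradient of sign sg, parabola
    p=g[v0:v1,u-1:u+2].mean(1); p=cv2.GaussianBlur(p.reshape(-1,1),(1,5),1).ravel(); d=np.gradient(p)*sg; i=int(d[1:-1].argmax())+1
    return v0+i+.5*(d[i-1]-d[i+1])/(d[i-1]-2*d[i]+d[i+1]+1e-9)
L=lambda n:G(cv2.imread(f'pics/{n}.png')[:,:,::-1])
def mean(fmt,tags): return np.mean([L(fmt+t) for t in tags],0)
E
python3 - <<'E'
from m import *
for k in range(3): save("side",f"sdx{k}.png"); save("scene",f"scx{k}.png")
print(manip.sense()['t'])
a=mean('sd',['7','8','9','10']);b=mean('sdx','012')
us=range(281,301)
print("side near: ref",np.array([edge(a,u,190,201,-1) for u in us])); 
print("d",np.array([edge(b,u,197,208,-1)-edge(a,u,190,201,-1) for u in us]))
print("far d",np.array([edge(b,u,180,192,-1)-edge(a,u,174,185,-1) for u in range(284,300)]))
print("exp near",[(proj("side",st(x,.02,.071))-proj("side",st(x,.02,.093))).round(2) for x in(-.03,)])
a=mean('sc',['7','8','9','10']);b=mean('scx','012')
us=range(334,362,2)
print("scene d",np.array([edge(b,u,281,297,-1)-edge(a,u,277,293,-1) for u in us]),"exp 3.95")
E
```

```text
24.15
side near: ref [193.36 194.16 194.42 194.9  195.23 195.55 195.79 196.05 196.31 196.56 196.69 196.86 197.01 197.08 197.15 197.21 197.47 197.63 197.56 197.57]
d [5.85 5.81 5.92 5.95 6.18 6.22 6.16 6.18 6.48 6.58 6.65 6.49 6.25 1.6  0.81 5.99 5.62 5.5  5.49 3.79]
far d [3.81 4.58 4.38 2.77 2.49 2.55 3.12 3.54 4.49 6.76 6.84 6.67 6.58 6.56 6.59 6.63]
exp near [array([0.26, 6.9 ])]
scene d [4.5  4.51 4.45 4.33 4.32 4.38 4.47 4.14 3.58 3.97 4.06 3.98 3.49 3.58] exp 3.95
```

Run:
```python
from m import *
a=mean('sd',['25','26']);b=mean('sdx','012')
us=range(281,301)
print("side near mm",np.array([edge(b,u,197,208,-1)-edge(a,u,190,201,-1) for u in us])/6.87*22)
print("far mm",np.array([edge(b,u,180,192,-1)-edge(a,u,174,185,-1) for u in range(284,300)])/6.52*22)
a=mean('sc',['25','26']);b=mean('scx','012')
print("scene mm",np.array([edge(b,u,281,297,-1)-edge(a,u,277,293,-1) for u in range(334,362,2)])/3.95*22)
# bright ball highlights in pan
g=np.mean([cv2.imread(f'pics/scx{k}.png').astype(float) for k in range(3)],0).mean(2)
np.set_printoptions(precision=0,suppress=True,linewidth=220)
print(g[246:286:1,322:368:1].astype(int)//10)
```

```text
side near mm [21.8  20.93 21.43 21.58 21.28 21.39 20.99 20.54 21.43 21.99 22.43 22.18 21.53  6.57  3.95 20.88 21.61 22.9  22.17 14.15]
far mm [12.79 15.42 14.82  9.37  8.42  8.62 10.51 11.97 15.2  22.86 23.1  22.54 22.21 22.14 22.24 22.33]
scene mm [24.93 25.05 25.02 24.24 23.96 24.36 24.92 23.01 20.33 21.95 22.62 22.03 19.53 19.73]
[[ 6  5  5 ... 14 14 14]
 [ 6  6  5 ... 14 14 14]
 [ 6  6  5 ... 14 14 14]
 ...
 [ 6  4  4 ...  5  5  5]
 [ 8  6  4 ...  5  6  6]
 [10  8  6 ...  6  6  5]]
```

The edges give 21.6 mm (side, near rim), 22.4 mm (side, far rim) and about 22.6 mm (scene), so the pan is on its stop ring (22 mm). I lower the hopper back to rest.

Call:
{"fn": "move_arm", "kwargs": {"translation": [[0, -0.39, 0.01], [0, -0.78, 0.04], [0, -1.17, 0.09], [0, -1.55, 0.16], [0, -1.93, 0.24]], "angular": [[-2.9, 0, 0], [-5.7, 0, 0], [-8.6, 0, 0], [-11.5, 0, 0], [-14.3, 0, 0]], "fingers": [0.8, 0.8, 0.8, 0.8, 0.8]}}

```text
t: 24.65
eef_pos: [0.4798, 0.0608, 0.2119]
orientation: [-0.075, 0.99, 0.119, -0.01]
ft_force: [-2.6, -1.1, 3.0]
gripper_width: 0.0129
grasp_force: 30.0
```

Call:
{"fn": "move_arm", "kwargs": {"translation": [[0, -0.39, 0.01], [0, -0.78, 0.04], [0, -1.17, 0.09], [0, -1.55, 0.16], [0, -1.93, 0.24]], "angular": [[-2.9, 0, 0], [-5.7, 0, 0], [-8.6, 0, 0], [-11.5, 0, 0], [-14.3, 0, 0]], "fingers": [0.8, 0.8, 0.8, 0.8, 0.8]}}

```text
t: 25.15
eef_pos: [0.4827, 0.0423, 0.2051]
orientation: [-0.073, 0.968, 0.241, -0.019]
ft_force: [-1.6, -2.9, 4.2]
gripper_width: 0.013
grasp_force: 30.0
```

```bash
python3 -c "
from h import *
levst(); plan(*lev(.01))
a,r=now(); rows([lev(.12),lev(.06),lev(.01)],a,r)"
```

```text
t 25.15 F [-1.6 -2.9  4.2] grip [-0.0799 -0.0565  0.1072] R 0.1212 theta 0.212 w 0.013025246224955482 29.99226003885269
move cm [ 0.   -1.58  0.27] deg [-11.4   0.1  -0.3]
[[0.0, -0.73, 0.15], [0.0, -1.2, 0.2], [0.0, -1.58, 0.27]] [[-5.1, 0.0, -0.3], [-8.5, 0.0, -0.3], [-11.4, 0.1, -0.3]]
```

Call:
{"fn": "move_arm", "kwargs": {"translation": [[0, -0.39, 0.01], [0, -0.78, 0.04], [0, -1.1, 0.08], [0, -1.4, 0.13], [0, -1.55, 0.16]], "angular": [[-2.9, 0, 0], [-5.7, 0, 0], [-8.1, 0, 0], [-10.3, 0, 0], [-11.5, 0, 0]], "fingers": [0.8, 0.8, 0.8, 0.8, 0.8]}}

```text
t: 25.65
eef_pos: [0.4849, 0.0288, 0.1961]
orientation: [-0.07, 0.939, 0.337, -0.026]
ft_force: [-1.9, -6.8, 6.7]
gripper_width: 0.0134
grasp_force: 30.0
```

Call:
{"fn": "move_arm", "kwargs": {"translation": [[0, 0, 0], [0, 0, 0]], "angular": [[0, 0, 0], [0, 0, 0]], "fingers": [0.8, 0.8]}}

```text
t: 25.85
eef_pos: [0.485, 0.0285, 0.1959]
orientation: [-0.07, 0.939, 0.335, -0.026]
ft_force: [-1.4, -10.6, 4.0]
gripper_width: 0.0131
grasp_force: 30.0
```

```bash
python3 -c "
from h import *
levst()"
```

```text
t 25.85 F [ -1.4 -10.6   4. ] grip [-0.08   -0.0774  0.0934] R 0.1213 theta 0.005 w 0.013124746400302228 29.992031157016754
```

Call:
{"fn": "move_arm", "kwargs": {"translation": [[0, 0, 0], [0, 0, 0], [0, 0, 0], [0, 0, 0], [0, 0, 0]], "angular": [[0, 0, 0], [0, 0, 0], [0, 0, 0], [0, 0, 0], [0, 0, 0]], "fingers": [4.5, 4.5, 4.5, 4.5, 4.5]}}

```text
t: 26.35
eef_pos: [0.4846, 0.0302, 0.1957]
orientation: [-0.071, 0.939, 0.336, -0.027]
ft_force: [0.9, -0.1, -0.3]
gripper_width: 0.044
grasp_force: 0.0
```

Call:
{"fn": "move_arm", "kwargs": {"translation": [[0, 0, -2], [0, 0, -4.5], [0, 0, -7], [0, 0, -9], [0, 0, -9]], "angular": [[0, 0, 0], [0, 0, 0], [0, 0, 0], [0, 0, 0], [0, 0, 0]], "fingers": [4.5, 4.5, 4.5, 4.5, 4.5]}}

```text
t: 26.85
eef_pos: [0.4946, -0.028, 0.2674]
orientation: [-0.071, 0.939, 0.334, -0.025]
ft_force: [0.4, -0.4, -0.5]
gripper_width: 0.0448
grasp_force: 0.0
```

Run:
```python
from m import *
s=save("side","sdr.png"); save("scene","scr.png"); print(manip.sense()['t'],manip.sense()['ft_force'])
# compare with frame 6 (hopper at rest, same arm pose)
a=cv2.imread('pics/s6.png').astype(int); b=cv2.imread('pics/sdr.png').astype(int)
def blobs(a,b,box):
    u0,u1,v0,v1=box; d=(np.abs(a-b).max(2)>30)[v0:v1,u0:u1].astype(np.uint8); n,_,st_,c=cv2.connectedComponentsWithStats(d)
    print([(int(st_[i,4]),(c[i]+[u0,v0]).round().tolist()) for i in range(1,n) if st_[i,4]>5])
print("side");blobs(a,b,(60,520,120,399))
a=cv2.imread('pics/sc6.png').astype(int); b=cv2.imread('pics/scr.png').astype(int)
print("scene");blobs(a,b,(100,520,100,399))
bb=L('sdr');aa=L('sd7')
print("near mm",np.median([edge(bb,u,197,208,-1)-edge(aa,u,190,201,-1) for u in range(281,294)])/6.87*22,"far",np.median([edge(bb,u,180,192,-1)-edge(aa,u,174,185,-1) for u in range(292,300)])/6.52*22)
# return path to clamp handle: reverse
P0=now(); rc=RC*R.from_euler('y',49.6,degrees=True)
g=st(0,-.178-.0915,.14+.040)
f=lambda back,up:(g+rc.apply([0,0,GO-back])+np.array([0,0,up]),rc)
print(f(0,0)[0],f(.09,0)[0])
hi=(np.array([.585,-.18,.36]),rc)
rows(line(P0,hi,14)+line(hi,f(.09,0),6),*P0)
```

```text
26.95 [1.05 0.62 0.23]
side
[(71, [353.0, 124.0]), (47, [329.0, 138.0]), (8, [88.0, 134.0]), (14, [322.0, 139.0]), (32, [348.0, 141.0]), (12, [324.0, 146.0]), (17, [366.0, 148.0]), (399, [293.0, 175.0]), (30, [309.0, 159.0]), (6, [339.0, 157.0]), (80, [330.0, 165.0]), (98, [356.0, 167.0]), (14, [320.0, 162.0]), (6, [316.0, 181.0]), (7, [318.0, 184.0]), (104, [291.0, 201.0]), (8, [314.0, 198.0]), (10, [302.0, 199.0]), (18, [318.0, 201.0]), (10, [313.0, 202.0]), (24, [207.0, 271.0]), (7, [305.0, 290.0]), (16, [326.0, 310.0]), (6, [344.0, 307.0]), (20, [428.0, 314.0]), (6, [308.0, 338.0]), (24, [421.0, 344.0]), (6, [400.0, 345.0])]
scene
[(9, [284.0, 102.0]), (7, [295.0, 100.0]), (18, [303.0, 105.0]), (10, [283.0, 107.0]), (60, [267.0, 112.0]), (25, [267.0, 116.0]), (6, [278.0, 118.0]), (16, [295.0, 122.0]), (57, [280.0, 127.0]), (46, [300.0, 136.0]), (12, [317.0, 150.0]), (16, [304.0, 152.0]), (6, [300.0, 155.0]), (9, [289.0, 176.0]), (6, [393.0, 202.0]), (33, [312.0, 217.0]), (13, [307.0, 220.0]), (19, [321.0, 223.0]), (8, [317.0, 226.0]), (37, [355.0, 235.0]), (346, [350.0, 249.0]), 
[... 321 characters left out ...]
.6, 0.6, 6.4], [-1.1, 1.2, 12.8], [-1.7, 1.7, 19.2], [-2.3, 2.3, 25.6], [-2.9, 2.9, 32.0]]
[[-0.58, -0.11, -1.32], [-1.17, -0.23, -2.64], [-1.75, -0.34, -3.96], [-2.33, -0.46, -5.27], [-2.92, -0.57, -6.59]] [[-0.6, 0.6, 6.4], [-1.1, 1.2, 12.8], [-1.7, 1.7, 19.2], [-2.3, 2.3, 25.6], [-2.9, 2.9, 32.0]]
[[-0.47, 0.26, -1.34], [-0.95, 0.51, -2.68], [-1.42, 0.77, -4.03], [-1.89, 1.03, -5.37], [-3.99, 0.31, -4.09]] [[-0.6, 0.6, 6.4], [-1.1, 1.2, 12.8], [-1.7, 1.7, 19.2], [-2.3, 2.3, 25.6], [-2.3, 2.3, 25.6]]
[[-2.26, 0.22, 1.18], [-4.51, 0.44, 2.36], [-6.77, 0.66, 3.54], [-9.02, 0.89, 4.72], [-11.28, 1.11, 5.89]] [[0.0, 0.0, 0.0], [0.0, 0.0, 0.0], [0.0, 0.0, 0.0], [0.0, 0.0, 0.0], [0.0, 0.0, 0.0]]
```

Pan still at about 22 mm, no new blobs on the bench, hopper back at rest. Moving back to the clamp handle.

Call:
{"fn": "move_arm", "kwargs": {"translation": [[-0.5, -0.5, -1.3], [-0.95, -0.95, -2.5], [-1.45, -1.45, -3.8], [-1.9, -1.9, -5.1], [-2.4, -2.4, -6.4]], "angular": [[-0.6, 0.6, 6.4], [-1.1, 1.2, 12.8], [-1.7, 1.7, 19.2], [-2.3, 2.3, 25.6], [-2.9, 2.9, 32]], "fingers": [4.5, 4.5, 4.5, 4.5, 4.5]}}

```text
t: 27.45
eef_pos: [0.5259, -0.0805, 0.2986]
orientation: [0.185, 0.912, 0.337, -0.145]
ft_force: [0.7, 0.4, 0.7]
gripper_width: 0.0449
grasp_force: 0.0
```

Call:
{"fn": "move_arm", "kwargs": {"translation": [[-0.6, -0.1, -1.3], [-1.2, -0.2, -2.6], [-1.75, -0.35, -4], [-2.3, -0.45, -5.3], [-2.9, -0.6, -6.6]], "angular": [[-0.6, 0.6, 6.4], [-1.1, 1.2, 12.8], [-1.7, 1.7, 19.2], [-2.3, 2.3, 25.6], [-2.9, 2.9, 32]], "fingers": [4.5, 4.5, 4.5, 4.5, 4.5]}}

```text
t: 27.95
eef_pos: [0.5586, -0.1357, 0.3324]
orientation: [0.424, 0.813, 0.311, -0.25]
ft_force: [1.1, 1.1, -0.3]
gripper_width: 0.0451
grasp_force: 0.0
```

Call:
{"fn": "move_arm", "kwargs": {"translation": [[-0.5, 0.3, -1.3], [-0.95, 0.5, -2.7], [-1.4, 0.8, -4], [-1.9, 1, -5.4], [-1.9, 1, -5.4]], "angular": [[-0.6, 0.6, 6.4], [-1.1, 1.2, 12.8], [-1.7, 1.7, 19.2], [-2.3, 2.3, 25.6], [-2.3, 2.3, 25.6]], "fingers": [4.5, 4.5, 4.5, 4.5, 4.5]}}

```text
t: 28.45
eef_pos: [0.5847, -0.1812, 0.3592]
orientation: [0.592, 0.688, 0.273, -0.32]
ft_force: [-0.9, -0.5, 0.5]
gripper_width: 0.0453
grasp_force: 0.0
```

Run:
```python
from m import *
np.set_printoptions(precision=4,suppress=True)
P0=now(); rc=RC*R.from_euler('y',49.6,degrees=True); g=st(0,-.178-.0915,.14+.040)
f=lambda back:(g+rc.apply([0,0,GO-back]),rc)
print(P0[0],f(.1)[0],f(0)[0],manip.sense()['joint_pos'])
rows(line(P0,f(.1),5)+line(f(.1),f(0),5),*P0)
```

```text
[ 0.5847 -0.1812  0.3592] [ 0.6045 -0.2189  0.2176] [ 0.5927 -0.1437  0.1528] [-0.7202  0.7059  0.7152  0.7264  2.3119 -0.5304]
[[-2.68, 0.29, 1.21], [-5.36, 0.58, 2.43], [-8.04, 0.86, 3.64], [-10.73, 1.15, 4.86], [-13.41, 1.44, 6.07]] [[0.0, -0.0, -0.1], [0.0, -0.1, -0.1], [0.0, -0.1, -0.2], [0.1, -0.1, -0.3], [0.1, -0.2, -0.3]]
[[0.0, 0.0, 2.0], [0.0, 0.0, 4.0], [0.0, -0.0, 6.0], [0.0, -0.0, 8.0], [0.0, -0.0, 10.0]] [[0.0, -0.0, -0.0], [0.0, -0.0, -0.0], [0.0, -0.0, -0.0], [0.0, -0.0, -0.0], [0.0, -0.0, -0.0]]
```

Call:
{"fn": "move_arm", "kwargs": {"translation": [[-2.7, 0.3, 1.2], [-5.4, 0.6, 2.4], [-8, 0.9, 3.6], [-10.7, 1.2, 4.9], [-13.5, 1.5, 6.1]], "angular": [[0, 0, -0.1], [0, 0, -0.1], [0, 0, -0.2], [0, 0, -0.3], [0, 0, -0.3]], "fingers": [4.5, 4.5, 4.5, 4.5, 4.5]}}

```text
t: 28.95
eef_pos: [0.6053, -0.2177, 0.2163]
orientation: [0.587, 0.692, 0.274, -0.318]
ft_force: [-0.1, -1.2, -0.7]
gripper_width: 0.0446
grasp_force: 0.0
```

Call:
{"fn": "move_arm", "kwargs": {"translation": [[0, 0, 2], [0, 0, 4], [0, 0, 6], [0, 0, 8], [0, 0, 10]], "angular": [[0, 0, 0], [0, 0, 0], [0, 0, 0], [0, 0, 0], [0, 0, 0]], "fingers": [4.5, 4.5, 4.5, 4.5, 4.5]}}

```text
t: 29.45
eef_pos: [0.5928, -0.1415, 0.1519]
orientation: [0.588, 0.692, 0.274, -0.318]
ft_force: [-0.3, 0.2, 0.4]
gripper_width: 0.045
grasp_force: 0.0
```

Call:
{"fn": "move_arm", "kwargs": {"translation": [[0, 0, 0], [0, 0, 0], [0, 0, 0], [0, 0, 0], [0, 0, 0]], "angular": [[0, 0, 0], [0, 0, 0], [0, 0, 0], [0, 0, 0], [0, 0, 0]], "fingers": [1, 1, 1, 1, 1]}}

```text
t: 29.95
eef_pos: [0.5935, -0.1448, 0.1541]
orientation: [0.589, 0.69, 0.274, -0.318]
ft_force: [-3.4, -2.3, 2.9]
gripper_width: 0.0154
grasp_force: 30.0
```

Run:
```python
from m import *
np.set_printoptions(precision=4,suppress=True)
s=manip.sense();p,r=now();print(s['gripper_width'],s['grasp_force'],s['ft_force'],tost(p-r.apply([0,0,GO]))-[0,-.178,.14])
rows(clamppath(range(70,-1,-5),.65,p,r,75),p,r)
```

```text
0.015371451906420185 30.00027984380722 [-3.4279 -2.2537  2.9318] [ 0.0005 -0.0927  0.0413]
[[0.62, 0.0, -0.22], [1.26, 0.0, -0.38], [1.91, 0.01, -0.47], [2.56, 0.01, -0.5], [3.21, 0.01, -0.47]] [[0.0, -3.2, -0.0], [0.0, -6.5, -0.0], [0.0, -9.7, -0.0], [0.0, -13.0, -0.0], [0.1, -16.2, -0.0]]
[[0.64, 0.0, -0.09], [1.29, 0.0, -0.11], [1.94, 0.01, -0.07], [2.58, 0.01, 0.04], [3.2, 0.01, 0.21]] [[0.0, -3.2, -0.0], [0.0, -6.5, -0.0], [0.0, -9.7, -0.0], [0.0, -13.0, -0.0], [0.1, -16.2, -0.0]]
[[0.65, 0.0, 0.05], [1.28, 0.0, 0.16], [1.91, 0.01, 0.34], [2.51, 0.01, 0.57], [3.1, 0.01, 0.87]] [[0.0, -3.2, -0.0], [0.0, -6.5, -0.0], [0.0, -9.7, -0.0], [0.0, -13.0, -0.0], [0.1, -16.2, -0.0]]
```

Call:
{"fn": "move_arm", "kwargs": {"translation": [[0.62, 0, -0.22], [1.26, 0, -0.38], [1.91, 0, -0.47], [2.56, 0, -0.5], [3.21, 0, -0.47]], "angular": [[0, -3.2, 0], [0, -6.5, 0], [0, -9.7, 0], [0, -13, 0], [0, -16.2, 0]], "fingers": [1, 1, 1, 1, 1]}}

```text
t: 30.45
eef_pos: [0.5905, -0.1272, 0.1802]
orientation: [0.622, 0.728, 0.187, -0.217]
ft_force: [-1.9, 3.0, -7.7]
gripper_width: 0.0154
grasp_force: 30.0
```

Call:
{"fn": "move_arm", "kwargs": {"translation": [[0.64, 0, -0.09], [1.29, 0, -0.11], [1.94, 0, -0.07], [2.58, 0, 0.04], [3.2, 0, 0.21]], "angular": [[0, -3.2, 0], [0, -6.5, 0], [0, -9.7, 0], [0, -13, 0], [0, -16.2, 0]], "fingers": [1, 1, 1, 1, 1]}}

```text
t: 30.95
eef_pos: [0.5862, -0.1, 0.1963]
orientation: [0.643, 0.752, 0.097, -0.112]
ft_force: [-0.2, -0.8, -8.4]
gripper_width: 0.0157
grasp_force: 30.0
```

Run:
```python
from m import *
np.set_printoptions(precision=4,suppress=True)
s=manip.sense();p,r=now();g=tost(p-r.apply([0,0,GO]))-[0,-.178,.14];print(s['gripper_width'],s['grasp_force'],s['ft_force'],g,np.degrees(np.arctan2(g[1],g[2])))
b=8.05-np.degrees(np.arctan2(g[1],g[2]))
rows(clamppath([b*.8,b*.6,b*.4,b*.2,0],.65,p,r,b),p,r)
```

```text
0.01568931355500504 29.987855851650238 [-0.1845 -0.774  -8.4082] [ 0.0002 -0.0277  0.0965] -15.997211759541981
[[0.61, 0.0, 0.04], [1.22, 0.0, 0.15], [1.81, 0.0, 0.31], [2.39, 0.0, 0.52], [2.94, 0.0, 0.79]] [[0.0, -3.1, -0.0], [0.0, -6.3, -0.0], [0.0, -9.4, -0.0], [0.0, -12.5, -0.0], [0.0, -15.6, -0.0]]
```

Call:
{"fn": "move_arm", "kwargs": {"translation": [[0.61, 0, 0.04], [1.22, 0, 0.15], [1.81, 0, 0.31], [2.4, 0, 0.5], [3.0, 0, 0.75]], "angular": [[0, -3.1, 0], [0, -6.3, 0], [0, -9.4, 0], [0, -12.5, 0], [0, -15.6, 0]], "fingers": [1, 1, 1, 1, 1]}}

```text
t: 31.45
eef_pos: [0.582, -0.0704, 0.1997]
orientation: [0.65, 0.76, 0.009, -0.008]
ft_force: [-3.1, -6.1, 2.3]
gripper_width: 0.0151
grasp_force: 29.9
```

Call:
{"fn": "move_arm", "kwargs": {"translation": [[0.1, 0, 0], [0.2, 0, 0], [0.3, 0, 0.0]], "angular": [[0, -0.5, 0], [0, -1, 0], [0, -1, 0]], "fingers": [1, 1, 1]}}

```text
t: 31.75
eef_pos: [0.5814, -0.0666, 0.1996]
orientation: [0.65, 0.76, 0.005, -0.003]
ft_force: [-4.3, -4.4, 5.5]
gripper_width: 0.014
grasp_force: 29.4
```

Run:
```python
from m import *
np.set_printoptions(precision=4,suppress=True)
s=manip.sense();p,r=now();g=tost(p-r.apply([0,0,GO]))-[0,-.178,.14];print(s['ft_force'],s['torque'],g,np.degrees(np.arctan2(g[1],g[2])),np.degrees((RC.inv()*r).as_rotvec()))
```

```text
[-4.2739 -4.3995  5.5339] [-0.8956  0.7621  0.0111] [0.0005 0.018  0.1016] 10.01696210431826 [-0.205   0.6201 -0.04  ]
```

Call:
{"fn": "move_arm", "kwargs": {"translation": [[0, 0, 0], [0, 0, 0], [0, 0, 0], [0, 0, 0], [0, 0, 0]], "angular": [[0, 0, 0], [0, 0, 0], [0, 0, 0], [0, 0, 0], [0, 0, 0]], "fingers": [4.5, 4.5, 4.5, 4.5, 4.5]}}

```text
t: 32.25
eef_pos: [0.5813, -0.0658, 0.1986]
orientation: [0.65, 0.76, 0.005, -0.003]
ft_force: [-0.1, 0.2, -0.3]
gripper_width: 0.0445
grasp_force: 0.0
```

Call:
{"fn": "move_arm", "kwargs": {"translation": [[0, 0, -2], [0, 0, -4.5], [0, 0, -8], [0, 0, -10.5], [0, 0, -10.5]], "angular": [[0, 0, 0], [0, 0, 0], [0, 0, 0], [0, 0, 0], [0, 0, 0]], "fingers": [4.5, 4.5, 4.5, 4.5, 4.5]}}

```text
t: 32.75
eef_pos: [0.583, -0.0673, 0.3089]
orientation: [0.65, 0.76, 0.007, 0.0]
ft_force: [0.0, 0.3, 0.6]
gripper_width: 0.0448
grasp_force: 0.0
```

Run:
```python
from m import *
save("side","sdf.png"); save("scene","scf.png"); save("wrist","wf.png")
a=L('side0');b=L('sdf')
def off(a,b,box):   # 2D shift of patch
    u0,u1,v0,v1=box;f=4;m=6
    T=cv2.resize(a[v0:v1,u0:u1],None,fx=f,fy=f);I=cv2.resize(b[v0-m:v1+m,u0-m:u1+m],None,fx=f,fy=f)
    c=cv2.matchTemplate(I,T,cv2.TM_CCOEFF_NORMED);_,mx,_,l=cv2.minMaxLoc(c);return (l[0]/f-m,l[1]/f-m,round(mx,3))
print("handle",off(a,b,(346,362,168,194)),"arm tip",off(a,b,(335,350,190,212)),"lever",off(a,b,(288,322,163,180)),"hopper",off(a,b,(318,345,172,198)))
print("bottle",off(a,b,(340,382,290,372)))
bb=L('sdf');aa=L('sd7')
print("near mm",np.median([edge(bb,u,197,208,-1)-edge(aa,u,190,201,-1) for u in range(281,294)])/6.87*22,"far",np.median([edge(bb,u,180,192,-1)-edge(aa,u,174,185,-1) for u in range(292,300)])/6.52*22)
print("beaker scene",off(L('scene0'),L('scf'),(402,446,300,345)))
# hopper contents in scene: before vs after
x=cv2.imread('pics/sc7.png').mean(2);y=cv2.imread('pics/scf.png').mean(2); z=cv2.imread('pics/scene0.png').mean(2)
print(z[214:240:2,308:332:2].astype(int));print(y[214:240:2,308:332:2].astype(int))
```

```text
handle (1.0, 0.25, 0.983) arm tip (0.0, 0.0, 0.985) lever (0.0, 0.0, 0.906) hopper (0.0, 0.25, 0.946)
bottle (0.0, 0.0, 0.998)
near mm 20.896498 far 22.209461
beaker scene (0.0, 0.0, 0.998)
[[ 67  67  65  84 138 161 161 129 104  75  92 105]
 [ 74  71  72  71  88 142 161 150 110  90  79 104]
 [ 78  76  84  98  90  97 142 152 129 104  78  91]
 [ 67  80 103 107  84  74  91 110 109  99  89  77]
 [ 73  79  89  86  75 101 114 100  78  81  83  82]
 [117 108 118 113  95 108 123 112  78  66  65  77]
 [100 104 118 112  87  88  99  91  79  69  64  69]
 [ 70  93 102  92  82  76  69  89 110 108  77  67]
 [ 66  64  73  83  93 102  88  99 120 119  92  65]
 [ 67  69  65  67  66  70  86  85 101  99  88  77]
 [ 70  87  67  62  66  68  72  83  75  77  95  96]
 [ 61  55  54  59  62  64  65  85  95  94  94  93]
 [ 56  42  36  53  61  55  64  72  98  90  88  62]]
[[ 66  66  65  91 148 167 166 134 106  74  92 102]
 [ 89  72  63  68 103 149 141 122 106  89  76 101]
 [117  97  75  63  65  88 112 108 101  96  73  90]
 [117 114  98  73  61  65  79 100  94 102 105  74]
 [115 119 122 114  72  68  64  69  75  77  85  78]
 [112 115 113 108 100 107  85  65  64  61  64  76]
 [107 124 104  93 110 117 100  69  69  71  65  66]
 [ 69  97  98  86  97  99  86  87 107 105  82  65]
 [ 62  66  79  83  94 103  95  92 114 114  89  66]
 [ 69  70  64  64  67  70  82  84  98  96  83  73]
 [ 70  94  71  59  67  63  69  78  67  77  93  93]
 [ 67  62  62  61  65  65  61  84  91  93  91  88]
 [ 71  41  38  54  63  55  59  72  93  93  86  58]]
```

Run:
```python
from m import *
for dy in(0,-.003,-.006): print(dy,proj("side",st(0,-.164+dy,.235)))
print("mid, t",manip.sense()['t'])
a=L('side0')
for n in('side0','s2','sdf'):
  g=L(n); 
  print(n,[ [edge(g.T.copy(),v,344,356,-1),edge(g.T.copy(),v,352,364,1)] for v in (174,178,182,186)])
rc=RC; p,r=now(); plan(st(0,-.178+.005-.0,.3089),rc)
```

```text
0 [353.9  172.21]
-0.003 [354.74 172.68]
-0.006 [355.57 173.15]
mid, t 32.9
side0 [[np.float32(350.79205), np.float32(357.36246)], [np.float32(350.56656), np.float32(357.1507)], [np.float32(350.37744), np.float32(357.03748)], [np.float32(350.20578), np.float32(356.76)]]
s2 [[np.float32(350.7833), np.float32(357.37582)], [np.float32(350.55356), np.float32(357.16696)], [np.float32(350.37976), np.float32(357.0395)], [np.float32(350.20023), np.float32(356.76587)]]
sdf [[np.float32(352.09808), np.float32(358.7041)], [np.float32(351.77893), np.float32(358.3119)], [np.float32(351.2165), np.float32(357.85248)], [np.float32(351.10217), np.float32(357.6775)]]
move cm [-1.31 -0.02 -0.63] deg [ 0.1 -0.7  0.1]
```

Lever, hopper, bottle and beaker are where they were. The clamp handle is about 1.3 px (≈4.5 mm) short of its shut position, so I regrip it centred and push it to its stop.

Call:
{"fn": "move_arm", "kwargs": {"translation": [[-0.4, 0, 2.5], [-0.8, 0, 5], [-0.8, 0, 8], [-0.8, 0, 10.8], [-0.8, 0, 10.8]], "angular": [[0, -0.7, 0], [0, -0.7, 0], [0, -0.7, 0], [0, -0.7, 0], [0, -0.7, 0]], "fingers": [4.5, 4.5, 4.5, 4.5, 4.5]}}

```text
t: 33.4
eef_pos: [0.5785, -0.0727, 0.1885]
orientation: [0.65, 0.76, -0.002, -0.004]
ft_force: [-0.5, 0.5, -0.6]
gripper_width: 0.0452
grasp_force: 0.0
```

Call:
{"fn": "move_arm", "kwargs": {"translation": [[0, 0, 0], [0, 0, 0], [0, 0, 0], [0, 0, 0], [0, 0, 0]], "angular": [[0, 0, 0], [0, 0, 0], [0, 0, 0], [0, 0, 0], [0, 0, 0]], "fingers": [1, 1, 1, 1, 1]}}

```text
t: 33.9
eef_pos: [0.5825, -0.074, 0.1971]
orientation: [0.65, 0.76, 0.001, 0.002]
ft_force: [-3.3, -0.8, 5.7]
gripper_width: 0.0154
grasp_force: 30.0
```

Call:
{"fn": "move_arm", "kwargs": {"translation": [[0.2, 0, 0], [0.4, 0, 0], [0.6, 0, 0], [0.7, 0, 0], [0.7, 0, 0]], "angular": [[0, 0, 0], [0, 0, 0], [0, 0, 0], [0, 0, 0], [0, 0, 0]], "fingers": [1, 1, 1, 1, 1]}}

```text
t: 34.4
eef_pos: [0.5816, -0.0684, 0.1972]
orientation: [0.65, 0.76, 0.0, 0.003]
ft_force: [-3.6, -5.4, 5.0]
gripper_width: 0.0156
grasp_force: 30.0
```

Run:
```python
from m import *
np.set_printoptions(precision=4,suppress=True)
s=manip.sense();p,r=now();g=tost(p-r.apply([0,0,GO]))-[0,-.178,.14];print(s['ft_force'],s['torque'],g,s['gripper_width'])
save("side","sdg.png"); g=L("sdg"); h=L("side0")
for v in(186,190,194,198):print([edge(x.T.copy(),v,346,356,-1)  for x in(h,g)])
```

```text
[-3.5849 -5.4044  5.0038] [-1.3077  0.6483 -0.0481] [0.0005 0.0168 0.0992] 0.015649668103586055
[np.float32(350.20578), np.float32(350.16443)]
[np.float32(351.05188), np.float32(351.06393)]
[np.float32(350.696), np.float32(350.73688)]
[np.float32(350.94025), np.float32(350.82922)]
```

Call:
{"fn": "move_arm", "kwargs": {"translation": [[0.15, 0, 0], [0.15, 0, 0], [0.15, 0, 0], [0.15, 0, 0], [0.15, 0, 0]], "angular": [[0, 0, 0], [0, 0, 0], [0, 0, 0], [0, 0, 0], [0, 0, 0]], "fingers": [1, 4.5, 4.5, 4.5, 4.5]}}

```text
t: 34.95
eef_pos: [0.5813, -0.0651, 0.1956]
orientation: [0.65, 0.76, 0.001, 0.001]
ft_force: [-0.4, -0.6, 0.2]
gripper_width: 0.0424
grasp_force: 0.0
```

Call:
{"fn": "move_arm", "kwargs": {"translation": [[0, 0, 0], [0, 0, -2], [0, 0, -6], [0, 0, -10], [0, 0, -12]], "angular": [[0, 0, 0], [0, 0, 0], [0, 0, 0], [0, 0, 0], [0, 0, 0]], "fingers": [4.5, 4.5, 4.5, 4.5, 4.5]}}

```text
t: 35.45
eef_pos: [0.5819, -0.0653, 0.32]
orientation: [0.65, 0.76, 0.002, 0.004]
ft_force: [0.6, -0.6, 0.5]
gripper_width: 0.045
grasp_force: 0.0
```

Call:
{"fn": "move_arm", "kwargs": {"translation": [[0, 0, 0], [0, 0, 0], [0, 0, 0]], "angular": [[0, 0, 0], [0, 0, 0], [0, 0, 0]], "fingers": [4.5, 4.5, 4.5]}}

```text
t: 35.75
eef_pos: [0.5801, -0.065, 0.3134]
orientation: [0.65, 0.76, 0.0, 0.0]
ft_force: [0.4, -0.3, -0.5]
gripper_width: 0.045
grasp_force: 0.0
```

Run:
```python
from m import *
save("side","sdh.png"); save("scene","sch.png"); print(manip.sense()['t'],manip.sense()['ft_force'])
for n in('side0','sdh'):
  g=L(n); print(n,[ float(edge(g.T.copy(),v,344,356,-1).round(2)) for v in (174,178,182,186)])
bb=L('sdh');aa=L('sd7')
print("near mm",np.median([edge(bb,u,197,208,-1)-edge(aa,u,190,201,-1) for u in range(281,294)])/6.87*22,"far",np.median([edge(bb,u,180,192,-1)-edge(aa,u,174,185,-1) for u in range(292,300)])/6.52*22)
s=L('sch');r=L('sc7')
print("scene mm",np.median([edge(s,u,281,297,-1)-edge(r,u,277,293,-1) for u in range(334,362,2)])/3.95*22)
```

```text
35.85 [ 0.24  0.07 -0.63]
side0 [350.7900085449219, 350.57000732421875, 350.3800048828125, 350.2099914550781]
sdh [350.7799987792969, 350.55999755859375, 350.3699951171875, 350.20001220703125]
near mm 20.673386 far 22.21178
scene mm 23.623804
```

```bash
python3 -c "
from plant import manip
print(manip.hand_in())"
```

```text
the job is handed in; nothing more can be done
None
```

The job is handed in at about 36 s: pan on its stop ring (measured about 22 mm down, scatter 20.7–23.6 mm), hopper at rest, clamp locked, no stray ball found and the beaker and bottle unmoved; I did not count the balls left in the hopper, though the picture shows some still there.

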